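# Prop the guard flap and set the trim knob

### The job

On the compressor's control box, swing up the sprung guard flap and prop it open by standing the red timber prop, foot down, fully home in the black shoe so the flap leans on it; then turn the knob clockwise until its white pointer is at the green mark and leave everything so. The shoe's bolts are loose, so feel for its mouth, and be gentle: do not ram the prop against the flap or the shoe, and leave the jar, carton and screwdriver alone.

Things in the scene. Friction and masses are not known exactly. Their poses are not given: they have to be found in the camera images.
- panel: grey steel control box fixed to the bench, 150 (x) x 200 (y) mm, an open-topped well: floor 30 mm above the bench, side walls (6 mm thick) and far wall rising to 90 mm, front (-x) open but for a lip reaching 38 mm. Origin: centre of its underside; x points from the open front to the hinged far side, z up. The knob, flap and shoe are mounted on it
- flap_hinge (a point): middle of the flap's hinge line, at (70, 0, 90.5) mm in the box's frame; the line runs along the box's y. The guard flap: yellow frame with clear window, 130 mm from hinge to its round front edge (radius 5 mm), 186 mm wide, 5 mm thick, 0.16 kg, hinge line on its underside
- flap (a joint): flap angle (rad): 0 shut, growing as its front edge rises, end stop 1.75. Stiff spring hinge: takes up to about 1 Nm to swing open; it stays where left up to about 1.1, but let go beyond that it swings back to about 1.1, where it still hangs over the knob in the way of a hand. Leaning on the seated prop it reads about 1.3 to 1.4
- flap_handle (a point): middle of the flap's steel bar handle: round, 10 mm thick, 80 mm long, parallel to the hinge, on posts at its ends; bar centre 38 mm above the flap's upper face, 108 mm from the hinge along the flap (flap shut: at (-38, -25, 133.5) mm in the box's frame). Moves with the flap. 33 mm free under the bar
- seat (a point): nominal centre of the mouth of the shoe, at (34, 52, 72) mm in the box's frame. Shoe: black block 64 (x) x 62 (y) x 42 mm on the well's floor; pocket 35 (x) x 31 (y) mm, 38 mm deep, 1.5 mm chamfer, sides parallel to the box's. The real pocket lies up to 9 mm off this point along the box's y, either way (unmeasured); true in x. The shoe does not yield to gentle pushes
- prop: red-painted timber prop with a white band near its foot, standing on the bench: 32 (x) x 28 (y) mm, 156 mm tall, 85 g, tapering over the lowest 12 mm to a foot of 31 x 27 mm. Origin: centre of its foot, z towards its top. Goes into the pocket with its x along the box's x (either way round); fully home its foot is 34 to 36 mm above the bench, the prop leaning a little (0.1 rad) in the loose pocket
- prop_top (a point): centre of the prop's top end, 156 mm from the foot
- knob_grip (a point): point on the knob's upright axis at the height to grip, 63 mm above the bench, at (-34, -25) mm in the box's frame. Black knob: round skirt of 44 mm diameter with an upright finger bar 42 mm long, 14 mm thick, whose top is 74 mm above the bench
- knob (a joint): knob angle (rad), range 0 to 2.4, grows clockwise seen from above. At 0 the white pointer half of the finger bar points to the box's -x, at 1.57 to its +y. Its friction (0.12 Nm) holds it where it is left. The green mark is at 1.2
- mark (a point): centre of the green mark (14 x 7 mm) on the well's floor, 36 mm from the knob's axis
- jar: amber jar with red cap, 68 mm across, 95 mm tall; origin under its centre; leave alone
- carton: cardboard carton 110 x 85 x 60 mm; origin under its centre; leave alone
- driver: screwdriver with orange handle lying on the bench; leave alone
Not all that is in view belongs to the job. There is more than one size of the panel; the job needs the larger.

How it is judged:
On the way, in this order (a step that is already met when the one before it is completed fails the run):
1. the prop stands home in the shoe, let go, with the flap held open by it (z of prop in the frame of panel below 0.042 m and x of prop in the frame of panel between 0.026 and 0.042 m and y of prop in the frame of panel between 0.036 and 0.068 m and angle between prop's own z axis and vertical below 0.2 rad and value of joint flap between 1.2 and 1.5 rad and contact force between prop and the fingers below 0.1 N), for 0.3 s.
2. the knob's pointer is at the green mark, the flap still propped (z of prop in the frame of panel below 0.042 m and x of prop in the frame of panel between 0.026 and 0.042 m and y of prop in the frame of panel between 0.036 and 0.068 m and angle between prop's own z axis and vertical below 0.2 rad and value of joint flap between 1.2 and 1.5 rad and value of joint knob between 1.1 and 1.3 rad), for 0.3 s.
At the end, for the whole second after the job is handed in: The prop stands in the shoe, leaning under 0.2 rad, foot below 42 mm (home is 34 to 36 mm) and within 8 mm in x and 16 mm in y of the nominal seat; the flap rests on it between 1.2 and 1.5 rad; the knob reads 1.1 to 1.3 rad (green mark 1.2); all at rest (all of step 2 and linear speed of prop below 0.02 m/s and velocity of joint flap between -0.1 and 0.1 rad/s and velocity of joint knob between -0.1 and 0.1 rad/s); the robot touches nothing.
It fails at once if the prop is rammed against the flap, shoe or box (over 40 N) (contact force between prop and panel above 40 N).
It fails at once if the jar is disturbed (moved over 30 mm) (distance of jar from where it was at the start of the episode above 0.03 m).
It fails at once if the carton is disturbed (moved over 30 mm) (distance of carton from where it was at the start of the episode above 0.03 m).
It fails at once if the driver is disturbed (moved over 30 mm) (distance of driver from where it was at the start of the episode above 0.03 m).
It also fails if it takes over 72 s, if anything falls off the work surface, if the arm or the gripper's body presses on something with over 40 N, if the wrist force passes 120 N, or if a joint passes its speed limit or range.

### The arm

A 7-joint arm with a two-finger parallel gripper is mounted at the origin on the work surface. World frame = base frame: x ahead of the robot, y to its left, z up, the work surface at z = 0. Lengths are in m, angles in rad, forces in N, time in s.
With the tool pointing down it reaches from about 0.4 to 0.9 m from the base axis. Payload 5.6 kg.
Tool frame: the origin (TCP) lies at the centre of the arm's flange, where the gripper is bolted on; the fingertips stand 190 mm ahead of it and the grasp point (between the pads) lies hold_point_z ahead of it (hold_point_z is the distance from the TCP to the grasp point, in m); z points along the fingers, y is the line along which they close (so a half turn about z gives the same grasp; the last joint's range is limited). The gripper opens to 92 mm and grips with 3 to 60 N. Pads are 20 mm wide; open, the fingers measure 128 mm over their backs; the gripper's body (75 mm by 189 mm) begins 69 mm behind the grasp point.
Start: joints at [1.058, 0.468, -0.012, 1.603, 0.006, 1.071, -0.056], TCP at [0.294, -0.58, 0.405] pointing down, gripper open.
Joint ranges: [-2.53, 2.53], [-0.31, 2.02], [-1.57, 1.55], [0.28, 2.44], [-1.29, 4.43], [0.15, 1.84], [-2.92, 2.92]. Speed limits (rad/s): [2.57, 2.57, 3.14, 3.14, 3.14, 3.14, 3.14].

### API

Orientations are given as a unit quaternion [w, x, y, z].
In Python, from workcell import observe, capture, camera_model, job_done, hold_point_z gives the robot as it stands.
- The arm moves only by the shell command python3 -m jog 'ROWS' [OPENING]. ROWS is a JSON object of lists of equal length, an entry for each row: "slide": the shift along the tool's x, y, z in m, a list of three; "turn": the turn, a rotation vector about the tool's x, y, z in degrees, a list of three. A call has 1 to 5 rows; each row is the pose to reach, as a shift and turn from the pose commanded when the call began, along the tool's axes at that moment; what a row does not reach only later rows make up. A row lasts 1/8 s, in which the tool goes at most 62.5 mm and 10.7 degrees, less where a joint would pass 70% of its speed; a pose out of reach is approached as far as the arm can. A call with a gripper value outside its range is refused whole. OPENING is the finger opening in m, from 0 to 0.0919, set as the call begins (- or left out, the last holds). The fingers move at their own pace and stop on an object; the grip force is fixed at half the most. Time passes only in rows, so rows that repeat a pose let the fingers close. It gives the time, the measured TCP pose, the force, the opening and the grip force at its end, in the units of the state.
- observe(): the state, without advancing time (a new reading comes with each control period).
- capture(name): name is "side" or "top"; returns the picture (480x640x3 uint8, red, green, blue); there is no depth.
- camera_model(name): a dict with "mtx" (3x3 intrinsics, pixels), "world_from_camera" (4x4, takes a point from camera to world coordinates). Camera axes: x right, y up, looking along -z (the intrinsics and any distortion apply to the point x, -y, -z); pixel columns grow to the right and rows downward; lengths in m; the calibration is good to about 2 mm. A picture is of the moment at which its call begins. camera_model takes no time and is no camera call.
- job_done(): hands the job in; it is judged then, once.
The state is a dict: "clock": time; "joint_pos": joint angles; "joint_vel": joint speeds; "effort": joint torques, N m; "eef_pos": TCP position; "tool_rot": TCP orientation; "contact_force": force on the tool from outside, world axes, zero at the start; "moment": the same for the moment, N m; "finger_gap": finger opening in m; "grip_force": force on a finger pad.
Only numpy, scipy, OpenCV 4.12 (cv2) and the standard library are available. Lean on these libraries where they do the work, as an engineer would, in place of code of your own. Each camera call takes 0.05 s, during which the arm holds its last target. There are 200 camera calls.

## Working session

There is one attempt and no reset: what is moved stays moved. The work goes in short steps, Python scripts to look and compute and a shell command to move; the robot and the scene stay as the last step left them, time stands still between calls to the robot, and variables do not carry over. Pictures are saved under pics/ and viewed, at most 10 in all, crops included, and the job is handed in when it is done.

```bash
ls; mkdir -p pics; python3 - <<'E'
from workcell import *
import cv2
print(observe(), hold_point_z if not callable(hold_point_z) else hold_point_z())
for n in("side","top"):
    cv2.imwrite(f"pics/{n}0.png",capture(n)[:,:,::-1]); print(n,camera_model(n))
E
```

```text
pics
{'clock': 0.0, 'joint_pos': array([ 1.05799996,  0.46838514, -0.01162133,  1.60363187,  0.00598667,
        1.07138315, -0.05627379]), 'joint_vel': array([-0.00101032, -0.00079942,  0.00075527, -0.00034493, -0.00039258,
        0.00075054, -0.00093676]), 'effort': array([ 9.50909671e-04, -5.20570171e+01, -1.22962266e-02, -2.43742365e+01,
       -5.66220924e-02,  1.75079465e-02,  1.74214283e-04]), 'eef_pos': array([ 0.29411269, -0.57937149,  0.40373147]), 'tool_rot': array([-8.48489804e-04,  9.72540871e-01,  2.32730465e-01, -2.56396344e-04]), 'contact_force': array([ 0.66159839, -0.54720415, -0.90956574]), 'moment': array([ 0.03566884, -0.01953835, -0.01723803]), 'grip_force': 0.0, 'finger_gap': 0.09207121217423722} 0.1714
side {'mtx': array([[541.87517315,   0.        , 324.83706961],
       [  0.        , 541.87517315, 238.84130682],
       [  0.        ,   0.        ,   1.        ]]), 'world_from_camera': array([[-0.84061585,  0.29527373, -0.45406874,  0.05545986],
       [-0.54147003, -0.43764274,  0.71782939,  0.74004539],
       [ 0.01323627,  0.84928338,  0.52777129,  0.67514289],
       [ 0.        ,  0.        ,  0.        ,  1.        ]])}
top {'mtx': array([[574.44895385,   0.        , 319.33451043],
       [  0.        , 574.44895385, 227.05189735],
       [  0.        ,   0.        ,   1.        ]]), 'world_from_camera': array([[ 0.00364892,  0.99057287, -0.13693818,  0.3910993 ],
       [-0.9999906 ,  0.00393542,  0.00182148, -0.02430251],
       [ 0.00234322,  0.13693025,  0.99057792,  1.153608  ],
       [ 0.        ,  0.        ,  0.        ,  1.        ]])}
```

View pics/top0.png

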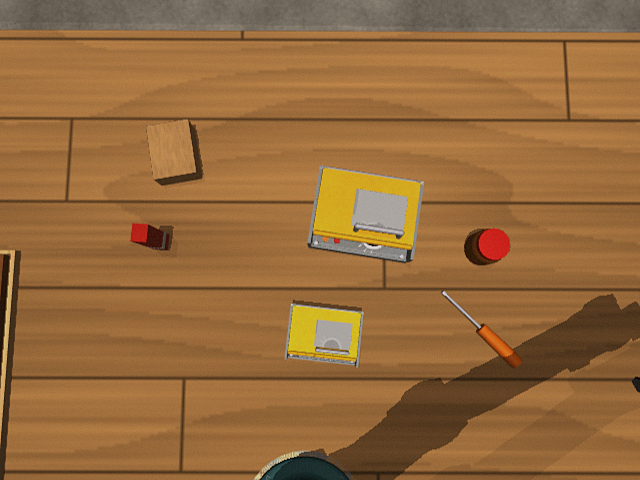

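View pics/side0.png

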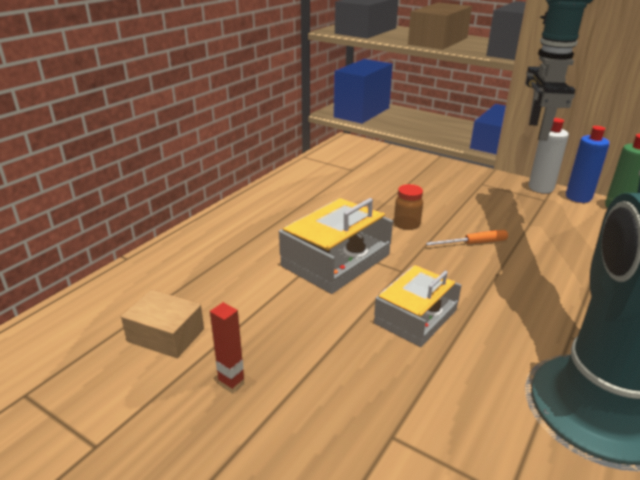

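```bash
python3 - <<'E'
import cv2,numpy as np
t=cv2.imread("pics/top0.png");s=cv2.imread("pics/side0.png")
r=lambda a:cv2.resize(a,None,fx=4,fy=4,interpolation=cv2.INTER_CUBIC)
c=np.zeros((600,800,3),np.uint8)
c[:480,:520]=r(t[155:275,300:430]); c[:160,540:780]=r(t[215:255,120:180]); c[170:590,540:760]=r(s[295:400,200:255])
cv2.imwrite("pics/crop0.png",c)
E
```

```text
(no output)
```

View pics/crop0.png

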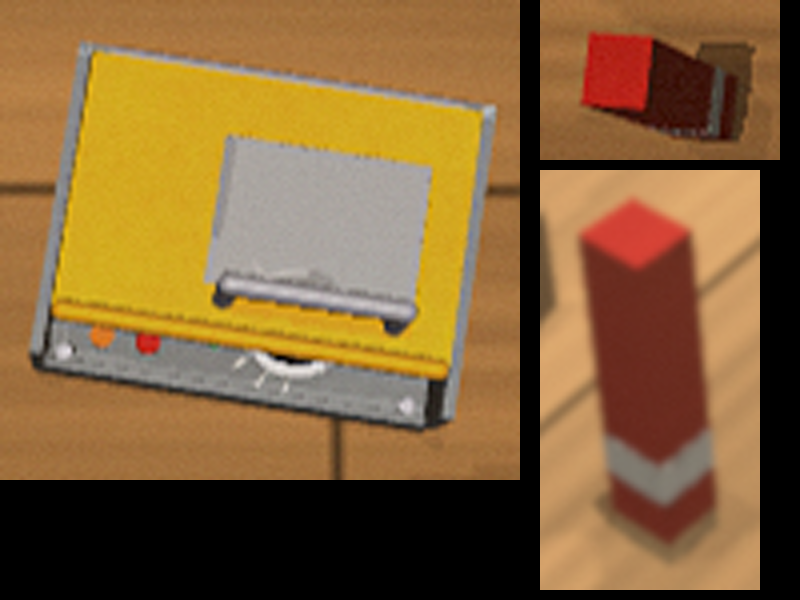

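```bash
cat > h.py <<'E'
import numpy as np
from workcell import camera_model
from scipy.optimize import least_squares
def ray(n,p):
    m=camera_model(n);K=m["mtx"];W=m["world_from_camera"]
    d=W[:3,:3]@np.array([(p[0]-K[0,2])/K[0,0],-(p[1]-K[1,2])/K[1,1],-1]);return W[:3,3],d
def at(n,p,z):
    o,d=ray(n,p);return o+d*(z-o[2])/d[2]
def proj(n,X):
    m=camera_model(n);K=m["mtx"];W=m["world_from_camera"]
    c=W[:3,:3].T@(np.asarray(X)-W[:3,3]);return np.array([K[0,2]+K[0,0]*c[0]/-c[2],K[1,2]-K[1,1]*c[1]/-c[2]])
E
python3 - <<'E'
from h import *
f=lambda u,v:(300+u/4,155+v/4)
loc=[(.075,.1,.09),(.075,-.1,.09),(-.075,.1,.09),(-.075,-.1,.09)]
px=[f(82,45),f(495,107),f(33,358),f(448,425)]
P=np.array([at("top",p,l[2])[:2] for p,l in zip(px,loc)]);print(P)
L=np.array(loc)[:,:2]
def res(q):
    c,s=np.cos(q[2]),np.sin(q[2]);return (L@np.array([[c,s],[-s,c]])+q[:2]-P).ravel()
r=least_squares(res,[.5,0,0]);q=r.x;print("panel",q,np.degrees(q[2]),np.round(r.fun*1000,1))
c,s=np.cos(q[2]),np.sin(q[2]);R=np.array([[c,-s],[s,c]])
for n,l in dict(handle=(-.038,-.025),seat=(.034,.052),knob=(-.034,-.025),hinge=(.07,0)).items():print(n,q[:2]+R@l)
print("handle seen",(at("top",f(222,283),.1385)+at("top",f(415,313),.1385))/2)
g=lambda u,v:(120+(u-540)/4,215+v/4)
T=np.array([at("top",g(*p),.156) for p in[(590,33),(655,38),(648,110),(583,104)]]);print("prop",T.mean(0),np.linalg.norm(T-np.roll(T,1,0),axis=1),T)
print("foot side", at("side",(200+(672-540)/4,295+(555-170)/4),0), at("side",(200+(633-540)/4,295+(235-170)/4),.156))
print("jar",at("top",(493,244),.095),"carton",at("top",(169,151),.06))
E
```

```text
[[ 0.65457314 -0.02804423]
 [ 0.62537729 -0.22334563]
 [ 0.50526757 -0.00574709]
 [ 0.47479004 -0.198347  ]]
panel [ 0.56500201 -0.11387099 -0.15402791] -8.825149113259979 [-0.1  1.5 -1.6 -0.8  1.   2.2  0.8 -2.8]
handle [ 0.5236164  -0.13274507]
seat [ 0.60657731 -0.06770287]
knob [ 0.52756904 -0.13335875]
hinge [ 0.63417329 -0.12461036]
handle seen [ 0.52745378 -0.13366611  0.1385    ]
prop [0.51762166 0.28799582 0.156     ] [0.03135823 0.02864785 0.03178542 0.02858059] [[0.53443745 0.30148313 0.156     ]
 [0.53233728 0.27291237 0.156     ]
 [0.50059457 0.27455937 0.156     ]
 [0.50311732 0.3030284  0.156     ]]
foot side [0.50634274 0.29839848 0.        ] [0.51691437 0.29017764 0.156     ]
jar [ 0.5069989  -0.34835918  0.095     ] carton [0.69131772 0.26835552 0.06      ]
```

Two boxes fit by kind: the large one (365,212 in top) and the small one (325,333). The enlarged crop and the fit (150×200 mm, residual <3 mm) confirm the large one. The prop's top is at (141,233), measured 32×28 mm. Both cameras agree.

```bash
cat >> h.py <<'E'
from scipy.spatial.transform import Rotation as Ro
from workcell import observe,hold_point_z
PAN=np.array([.5665,-.1139]);YAW=-8.8
def w(x,y,z):  # panel mm -> world
    c,s=np.cos(np.radians(YAW)),np.sin(np.radians(YAW));return np.array([PAN[0]+(c*x-s*y)/1e3,PAN[1]+(s*x+c*y)/1e3,z/1e3])
def rot(yaw_y,tilt=0): # tool y along world angle yaw_y; tilt: leans body back (deg) about tool y
    a=np.radians(yaw_y);y=np.array([np.cos(a),np.sin(a),0]);z=np.array([0,0,-1.]);x=np.cross(y,z)
    return Ro.from_matrix(np.c_[x,y,z])*Ro.from_euler('y',tilt,degrees=True)
def cur():
    o=observe();q=o["tool_rot"];return o,Ro.from_quat([q[1],q[2],q[3],q[0]])
def plan(grasp,R):
    o,C=cur();t=grasp-R.apply([0,0,hold_point_z])
    print("slide mm",np.round(C.inv().apply(t-o["eef_pos"])*1e3,1),"turn",np.round((C.inv()*R).as_rotvec(degrees=True),1),"dist",np.round(np.linalg.norm(t-o["eef_pos"])*1e3),"tcp",t)
def st():
    o,C=cur();g=o["eef_pos"]+C.apply([0,0,hold_point_z]);c,s=np.cos(np.radians(YAW)),np.sin(np.radians(YAW));d=g[:2]-PAN
    print("t",o["clock"],"grasp world",g.round(4),"panel mm",np.round([1e3*(c*d[0]+s*d[1]),1e3*(-s*d[0]+c*d[1]),g[2]*1e3],1),"gap",round(o["finger_gap"],4),"gripF",round(o["grip_force"],1),"F",o["contact_force"].round(1),"M",o["moment"].round(2))
E
python3 -c "
from h import *
st();plan(w(-38,-25,230),rot(YAW));plan(w(-38,-25,133.5),rot(YAW))"
```

```text
t 0.1 grasp world [ 0.294  -0.5792  0.2324] panel mm [-198.1 -501.5  232.4] gap 0.0922 gripF 0.0 F [-0.4  0.6 -0.6] M [-0.01  0.04 -0.01]
slide mm [ 408.1 -293.7    2.9] turn [ -0.1  -0.  -54.3] dist 503.0 tcp [ 0.52512268 -0.13279225  0.4014    ]
slide mm [ 408.1 -293.5   99.4] turn [ -0.1  -0.  -54.3] dist 512.0 tcp [ 0.52512268 -0.13279225  0.3049    ]
```

```bash
python3 -m jog '{"slide":[[48,-35,0],[97,-70,0],[146,-105,0],[195,-140,0],[243,-175,0]],"turn":[[0,0,-10],[0,0,-20],[0,0,-30],[0,0,-40],[0,0,-50]]}' 0.06; python3 -c "
from h import *
st();plan(w(-38,-25,230),rot(YAW))"
```

```text
clock: 0.72
eef_pos: [0.4379, -0.2999, 0.4046]
tool_rot: [-0.0, 0.781, 0.624, -0.0]
contact_force: [0.8, -0.0, -0.3]
finger_gap: 0.0597
grip_force: 0.0
t 0.725 grasp world [ 0.4379 -0.2999  0.2332] panel mm [ -98.6 -203.5  233.2] gap 0.0597 gripF 0.0 F [ 0.8 -0.  -0.3] M [-0.05 -0.15 -0.03]
slide mm [182.2  48.1   3.1] turn [-0.  0. -4.] dist 189.0 tcp [ 0.52512268 -0.13279225  0.4014    ]
```

My slide values went in as mm instead of m. The per-row limit clamped them, and the direction was the same, so no harm was done. I'm using metres from here.

```bash
python3 -m jog '{"slide":[[0.046,0.012,0],[0.092,0.024,0],[0.137,0.036,0.002],[0.182,0.048,0.003],[0.182,0.048,0.003]],"turn":[[0,0,-2],[0,0,-4],[0,0,-4],[0,0,-4],[0,0,-4]]}'; python3 - <<'E'
from h import *
import cv2
from workcell import capture
st();plan(w(-38,-25,134),rot(YAW))
r=lambda a:cv2.resize(a,None,fx=4,fy=4,interpolation=cv2.INTER_CUBIC)
s=capture("side")[:,:,::-1][130:280,270:470]
cv2.imwrite("pics/c1.png",r(s))
E
```

```text
clock: 1.35
eef_pos: [0.5265, -0.1315, 0.4014]
tool_rot: [-0.001, 0.759, 0.652, 0.001]
contact_force: [-0.2, 0.2, 0.2]
finger_gap: 0.06
grip_force: 0.0
t 1.35 grasp world [ 0.5265 -0.1312  0.23  ] panel mm [-36.9 -23.2 230. ] gap 0.06 gripF 0.0 F [-0.2  0.2  0.2] M [-0.11 -0.02  0.02]
slide mm [-1.7 -1.2 96. ] turn [-0.  -0.1  0.1] dist 96.0 tcp [ 0.52512268 -0.13279225  0.3054    ]
```

View pics/c1.png

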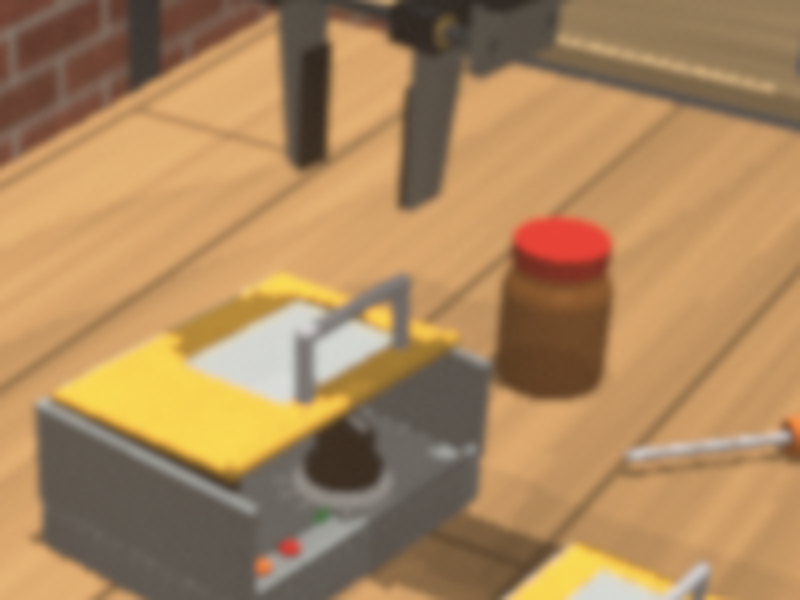

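The picture shows the open fingers at crop (305,160) and (415,205), straddling the handle bar at about (350,310). Next I descend and close.

```bash
python3 -m jog '{"slide":[[0,0,0.03],[-0.001,-0.001,0.06],[-0.001,-0.001,0.08],[-0.001,-0.001,0.093],[-0.001,-0.001,0.095]],"turn":[[0,0,0],[0,0,0],[0,0,0],[0,0,0],[0,0,0]]}'; python3 -c "
from h import *
st()"; python3 -m jog '{"slide":[[0,0,0],[0,0,0],[0,0,0],[0,0,0],[0,0,0]],"turn":[[0,0,0],[0,0,0],[0,0,0],[0,0,0],[0,0,0]]}' 0.0; python3 -c "
from h import *
st()
a0=0
for a in np.arange(0,1.2,.1): print(round(a,2),np.round([(-108*np.cos(a)+43*np.sin(a)+108),-(108*np.sin(a)+43*np.cos(a)-43)],0))"
```

```text
clock: 2.02
eef_pos: [0.5238, -0.1371, 0.306]
tool_rot: [-0.0, 0.761, 0.648, -0.001]
contact_force: [-0.7, -0.1, -0.2]
finger_gap: 0.06
grip_force: 0.0
t 2.025 grasp world [ 0.5235 -0.1371  0.1346] panel mm [-38.9 -29.5 134.6] gap 0.06 gripF 0.0 F [-0.7 -0.1 -0.2] M [-0.03 -0.1   0.04]
clock: 2.65
eef_pos: [0.5257, -0.1365, 0.3073]
tool_rot: [0.002, 0.761, 0.649, 0.002]
contact_force: [13.1, -2.2, -8.5]
finger_gap: 0.0121
grip_force: 6.4
t 2.65 grasp world [ 0.5268 -0.1367  0.1359] panel mm [-35.7 -28.6 135.9] gap 0.0121 gripF 6.4 F [13.1 -2.2 -8.5] M [-0.5  -2.82  0.01]
0.0 [ 0. -0.]
0.1 [  5. -11.]
0.2 [ 11. -21.]
0.3 [ 18. -30.]
0.4 [ 25. -39.]
0.5 [ 34. -47.]
0.6 [ 43. -53.]
0.7 [ 53. -59.]
0.8 [ 64. -64.]
0.9 [ 75. -68.]
1.0 [ 86. -71.]
1.1 [ 97. -73.]
```

```bash
python3 -m jog '{"slide":[[0,0.008,-0.011],[0,0.014,-0.021],[0,0.021,-0.030],[0,0.028,-0.039],[0,0.037,-0.047]],"turn":[[0,0,0],[0,0,0],[0,0,0],[0,0,0],[0,0,0]]}'; python3 -c "
from h import *
st()"
```

```text
clock: 3.28
eef_pos: [0.5609, -0.1422, 0.3517]
tool_rot: [-0.001, 0.761, 0.649, 0.0]
contact_force: [7.4, -1.5, -18.7]
finger_gap: 0.0092
grip_force: 30.0
t 3.275 grasp world [ 0.5607 -0.142   0.1803] panel mm [ -1.4 -28.6 180.3] gap 0.0092 gripF 30.0 F [  7.4  -1.5 -18.7] M [-0.15 -1.54  0.01]
```

```bash
python3 -m jog '{"slide":[[0,0.009,-0.006],[0,0.019,-0.012],[0,0.030,-0.017],[0,0.041,-0.021],[0,0.052,-0.024]],"turn":[[0,0,0],[0,0,0],[0,0,0],[0,0,0],[0,0,0]]}'; python3 -m jog '{"slide":[[0,0.006,-0.001],[0,0.011,-0.002],[0,0.011,-0.002]],"turn":[[0,0,0],[0,0,0],[0,0,0]]}';python3 -c "
from h import *
st()"
```

```text
clock: 3.9
eef_pos: [0.6117, -0.15, 0.3774]
tool_rot: [-0.002, 0.761, 0.649, -0.002]
contact_force: [-5.7, 2.7, -9.7]
finger_gap: 0.0087
grip_force: 30.0
clock: 4.28
eef_pos: [0.6227, -0.1517, 0.3794]
tool_rot: [-0.001, 0.761, 0.649, -0.001]
contact_force: [-5.4, 1.5, -8.1]
finger_gap: 0.0087
grip_force: 30.0
t 4.275 grasp world [ 0.6221 -0.1516  0.208 ] panel mm [ 60.8 -28.8 208. ] gap 0.0087 gripF 30.0 F [-5.4  1.5 -8.1] M [ 0.45  1.13 -0.02]
```

```bash
python3 -m jog '{"slide":[[0,0,0],[0,0,0],[0,0,0],[0,0,-0.02],[0,0,-0.07]],"turn":[[0,0,0],[0,0,0],[0,0,0],[0,0,0],[0,0,0]]}' 0.034; python3 - <<'E'
from h import *
import cv2
from workcell import capture
st();print(observe()["joint_pos"].round(2))
g=np.array([.512,.289,.23]);plan(g,rot(-93.5,35))
r=lambda a:cv2.resize(a,None,fx=3,fy=3,interpolation=cv2.INTER_CUBIC)
cv2.imwrite("pics/c2.png",r(capture("side")[:,:,::-1][100:290,230:450]))
E
```

```text
clock: 4.9
eef_pos: [0.6226, -0.1522, 0.4496]
tool_rot: [-0.001, 0.761, 0.649, -0.001]
contact_force: [-0.2, -0.8, 0.5]
finger_gap: 0.0339
grip_force: 0.0
t 4.9 grasp world [ 0.622  -0.152   0.2782] panel mm [ 60.7 -29.2 278.2] gap 0.0339 gripF 0.0 F [-0.2 -0.8  0.5] M [-0.04 -0.12  0.01]
[ 0.46  0.45 -0.38  1.56  0.18  1.17 -0.11]
slide mm [ 408.6 -276.5   80.4] turn [-25.9  28.5  81.5] dist 500.0 tcp [0.41387237 0.29500174 0.37040266]
```

View pics/c2.png

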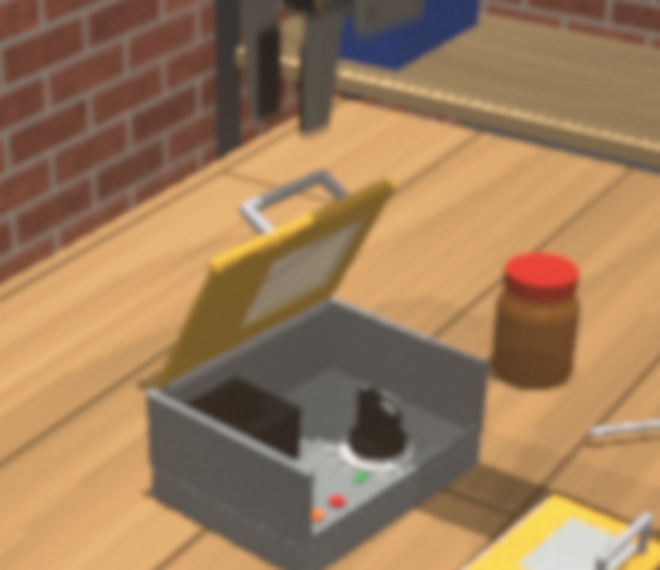

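The flap stays up at about 1.1. Its edge runs from crop (215,265) to (390,185), and the black shoe is at (245,410) in the well. Now for the prop.

```bash
python3 -m jog '{"slide":[[0.04,-0.034,0],[0.09,-0.068,0],[0.14,-0.1,0],[0.19,-0.136,0],[0.24,-0.17,0]],"turn":[[-3,3,10],[-6,6,20],[-9,10,30],[-12,14,40],[-16,17,49]]}' 0.09; python3 - <<'E'
from h import *
st();g=np.array([.512,.289,.23]);plan(g,rot(-93.5,35))
E
```

```text
clock: 5.58
eef_pos: [0.4991, 0.0999, 0.4516]
tool_rot: [0.009, 0.939, 0.289, 0.184]
contact_force: [-0.4, 0.2, -1.3]
finger_gap: 0.0821
grip_force: 0.0
t 5.575 grasp world [0.5594 0.1151 0.2919] panel mm [-42.1 225.3 291.9] gap 0.0821 gripF 0.0 F [-0.4  0.2 -1.3] M [-0.11  0.34 -0.04]
slide mm [  13.8 -218.5   63. ] turn [-10.7  12.1  35.5] dist 228.0 tcp [0.41387237 0.29500174 0.37040266]
```

```bash
python3 -m jog '{"slide":[[0.003,-0.05,0.01],[0.007,-0.1,0.024],[0.01,-0.15,0.04],[0.014,-0.2,0.055],[0.014,-0.2185,0.063]],"turn":[[-3,3,9],[-6,6,18],[-8,9,27],[-10.7,12.1,35.5],[-10.7,12.1,35.5]]}' 0.09; python3 - <<'E'
from h import *
import cv2
from workcell import capture
from h import proj
st();plan(np.array([.512,.289,.23]),rot(-93.5,35));plan(np.array([.512,.289,.13]),rot(-93.5,35))
r=lambda a:cv2.resize(a,None,fx=4,fy=4,interpolation=cv2.INTER_CUBIC)
c=np.zeros((480,800,3),np.uint8)
c[:,:400]=r(capture("top")[:,:,::-1][170:290,90:190]);c[:,410:]=r(capture("side")[:,:,::-1][270:390,180:278])[:,:390]
cv2.imwrite("pics/c3.png",c)
E
```

```text
clock: 6.2
eef_pos: [0.4414, 0.2365, 0.3939]
tool_rot: [0.018, 0.963, 0.05, 0.265]
contact_force: [1.0, -1.7, -0.8]
finger_gap: 0.09
grip_force: 0.0
t 6.2 grasp world [0.5292 0.235  0.2467] panel mm [-90.2 339.1 246.7] gap 0.09 gripF 0.0 F [ 1.  -1.7 -0.8] M [-0.01  0.47 -0.04]
slide mm [-29.2 -62.1   5.5] turn [-1.6  4.1  9.1] dist 69.0 tcp [0.41387237 0.29500174 0.37040266]
slide mm [-80.  -68.3  91.4] turn [-1.6  4.1  9.1] dist 139.0 tcp [0.41387237 0.29500174 0.27040266]
```

View pics/c3.png

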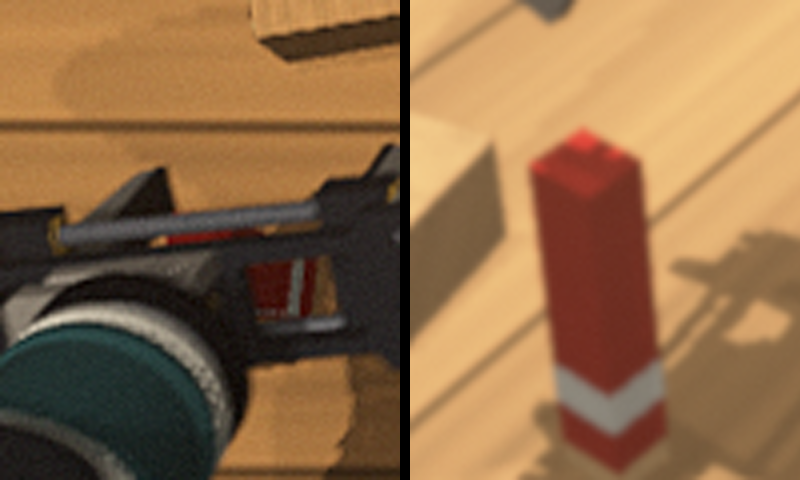

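The arm is lagging its target, short of the pre-grasp. The prop still stands untouched with its top at side crop (585,160). I'll finish the approach.

```bash
python3 -m jog '{"slide":[[-0.015,-0.03,0.003],[-0.029,-0.062,0.0055],[-0.029,-0.062,0.0055],[-0.029,-0.062,0.0055]],"turn":[[-1,2,5],[-1.6,4.1,9.1],[-1.6,4.1,9.1],[-1.6,4.1,9.1]]}'; python3 - <<'E'
from h import *
st();plan(np.array([.512,.289,.23]),rot(-93.5,35));plan(np.array([.512,.289,.13]),rot(-93.5,35))
E
```

```text
clock: 6.8
eef_pos: [0.419, 0.2872, 0.3665]
tool_rot: [0.014, 0.957, -0.019, 0.29]
contact_force: [1.2, 0.2, -0.6]
finger_gap: 0.0899
grip_force: 0.0
t 6.8 grasp world [0.5139 0.2808 0.2239] panel mm [-112.3  382.   223.9] gap 0.0899 gripF 0.0 F [ 1.2  0.2 -0.6] M [ 0.1   0.53 -0.02]
slide mm [-2.3 -7.5 -6.4] turn [0.2 1.3 1.3] dist 10.0 tcp [0.41387237 0.29500174 0.37040266]
slide mm [-57.8  -9.   76.8] turn [0.2 1.3 1.3] dist 97.0 tcp [0.41387237 0.29500174 0.27040266]
```

```bash
python3 -m jog '{"slide":[[-0.003,-0.008,0],[-0.02,-0.009,0.025],[-0.04,-0.009,0.052],[-0.058,-0.009,0.077],[-0.058,-0.009,0.077]],"turn":[[0,1,1],[0,1,1],[0,1.3,1.3],[0,1.3,1.3],[0,1.3,1.3]]}'; python3 -m jog '{"slide":[[0,0,0],[0,0,0]],"turn":[[0,0,0],[0,0,0]]}'; python3 - <<'E'
from h import *
st();plan(np.array([.512,.289,.13]),rot(-93.5,35))
E
```

```text
clock: 7.42
eef_pos: [0.4135, 0.2956, 0.2692]
tool_rot: [0.013, 0.954, -0.028, 0.299]
contact_force: [0.8, -0.3, 0.4]
finger_gap: 0.0901
grip_force: 0.0
clock: 7.68
eef_pos: [0.4138, 0.2964, 0.2715]
tool_rot: [0.01, 0.953, -0.029, 0.3]
contact_force: [0.4, -0.4, 0.2]
finger_gap: 0.0898
grip_force: 0.0
t 7.675 grasp world [0.5117 0.2901 0.131 ] panel mm [-115.9  390.9  131. ] gap 0.0898 gripF 0.0 F [ 0.4 -0.4  0.2] M [ 0.11  0.53 -0.01]
slide mm [-0.5  1.4  1. ] turn [ 0.1  0.1 -0. ] dist 2.0 tcp [0.41387237 0.29500174 0.27040266]
```

```bash
python3 -m jog '{"slide":[[0,0,0],[0,0,0],[0,0,0],[0,0,0],[0,0,0]],"turn":[[0,0,0],[0,0,0],[0,0,0],[0,0,0],[0,0,0]]}' 0.01; python3 -m jog '{"slide":[[0,0,0],[0,0,0],[-0.008,0,-0.012],[-0.016,0,-0.024],[-0.025,0,-0.037]],"turn":[[0,0,0],[0,0,0],[0,0,0],[0,0,0],[0,0,0]]}'; python3 - <<'E'
from h import *
st()
import cv2
from workcell import capture
cv2.imwrite("pics/t4.png",capture("top")[:,:,::-1]);cv2.imwrite("pics/s4.png",capture("side")[:,:,::-1])
E
```

```text
clock: 8.3
eef_pos: [0.4129, 0.2963, 0.2701]
tool_rot: [0.012, 0.954, -0.029, 0.3]
contact_force: [-0.3, -0.0, -0.1]
finger_gap: 0.042
grip_force: 0.0
clock: 8.93
eef_pos: [0.371, 0.2987, 0.2862]
tool_rot: [0.012, 0.954, -0.029, 0.299]
contact_force: [-0.0, 0.8, -0.7]
finger_gap: 0.0276
grip_force: 30.0
t 8.925 grasp world [0.4687 0.2918 0.1455] panel mm [-158.7  386.   145.5] gap 0.0276 gripF 30.0 F [-0.   0.8 -0.7] M [0.11 0.72 0.02]
```

I got the sign of the lift wrong: "up" is +x,−z in the tool axes. I'll check how the prop hangs.

```bash
python3 - <<'E'
import cv2,numpy as np
s=cv2.imread("pics/s4.png")
cv2.imwrite("pics/c4.png",cv2.resize(s[230:430,150:410],None,fx=3,fy=3,interpolation=cv2.INTER_CUBIC))
E
```

```text
(no output)
```

View pics/c4.png

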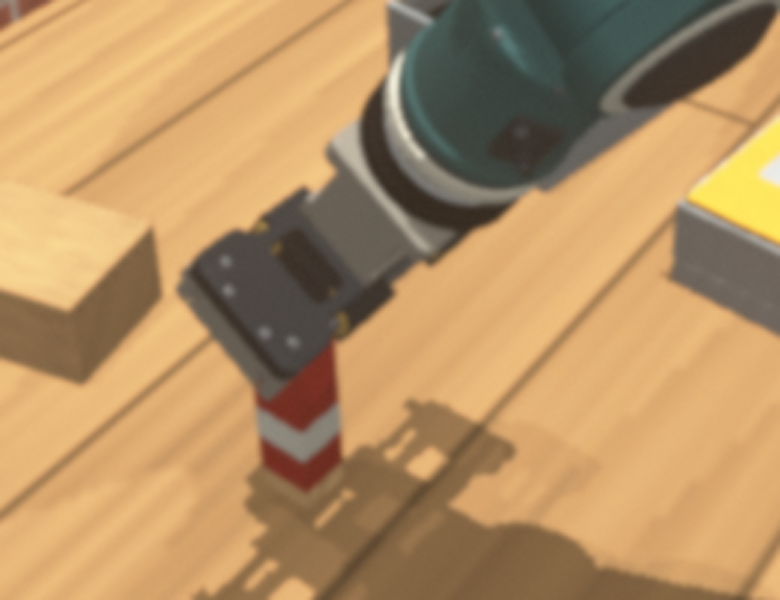

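```bash
sed -i 's/^PAN=.*/PAN=np.array([.569,-.1143])/' h.py; python3 -m jog '{"slide":[[0.015,0,-0.02],[0.03,0,-0.041],[0.045,0,-0.062],[0.052,0,-0.073],[0.052,0,-0.073]],"turn":[[0,0,0],[0,0,0],[0,0,0],[0,0,0],[0,0,0]]}'; python3 - <<'E'
from h import *
st();plan(w(-40,52,236),rot(YAW-90,35))
E
```

```text
clock: 9.65
eef_pos: [0.3728, 0.2994, 0.3764]
tool_rot: [0.011, 0.954, -0.029, 0.3]
contact_force: [-0.1, 0.8, -0.7]
finger_gap: 0.0281
grip_force: 30.0Traceback (most recent call last):
  File "<stdin>", line 2, in <module>
  File "h.py", line 26, in st
    o,C=cur();g=o["eef_pos"]+C.apply([0,0,hold_point_z]);c,s=np.cos(np.radians(YAW)),np.sin(np.radians(YAW));d=g[:2]-PAN
                                                                               ^^^
NameError: name 'YAW' is not defined
```

```bash
sed -i 's/^PAN=.*/PAN=np.array([.569,-.1143]);YAW=-8.8/' h.py; python3 - <<'E'
from h import *
st();plan(w(-40,52,236),rot(YAW-90,35))
E
```

```text
t 9.65 grasp world [0.4706 0.2929 0.2358] panel mm [-159.5  387.3  235.8] gap 0.0281 gripF 30.0 F [-0.1  0.8 -0.7] M [0.08 0.71 0.03]
slide mm [ 72.2 336.2  51.4] turn [-2.9  0.1  4.4] dist 348.0 tcp [ 0.44027241 -0.0417525   0.37640266]
```

```bash
python3 -m jog '{"slide":[[0.008,0.04,0.006],[0.02,0.09,0.014],[0.032,0.15,0.023],[0.045,0.21,0.032],[0.056,0.26,0.040]],"turn":[[0,0,0],[-1,0,1],[-1.5,0,2],[-2,0,3],[-2.9,0,4.4]]}'; python3 -m jog '{"slide":[[0.005,0.03,0.0045],[0.011,0.055,0.0085],[0.016,0.076,0.011],[0.016,0.076,0.011],[0.016,0.076,0.011]],"turn":[[0,0,0],[0,0,0],[0,0,0],[0,0,0],[0,0,0]]}'; python3 - <<'E'
from h import *
import cv2
from workcell import capture
st();plan(w(-40,52,236),rot(YAW-90,35))
t=capture("top")[:,:,::-1];s=capture("side")[:,:,::-1];cv2.imwrite("pics/t5.png",t);cv2.imwrite("pics/s5.png",s)
g=lambda a:(255*(a/255.)**.5).astype(np.uint8)
r=lambda a:cv2.resize(a,None,fx=4,fy=4,interpolation=cv2.INTER_CUBIC)
c=np.zeros((600,800,3),np.uint8)
c[:,:400]=r(s[160:310,270:370]);c[:320,410:790]=r(g(cv2.imread("pics/s4.png")[190:270,300-25:395-25]))[:320,:380]
c[330:590,410:790]=r(t[180:245,280:375])
cv2.imwrite("pics/c5.png",c)
E
```

```text
clock: 10.28
eef_pos: [0.422, 0.052, 0.3759]
tool_rot: [0.023, 0.951, -0.069, 0.3]
contact_force: [1.8, -0.7, -1.1]
finger_gap: 0.0277
grip_force: 30.0
clock: 10.9
eef_pos: [0.4296, -0.0275, 0.3759]
tool_rot: [0.024, 0.951, -0.073, 0.299]
contact_force: [-0.2, 0.9, -0.4]
finger_gap: 0.0279
grip_force: 30.0
t 10.9 grasp world [ 0.5264 -0.0429  0.2353] panel mm [-53.   64.1 235.3] gap 0.0279 gripF 30.0 F [-0.2  0.9 -0.4] M [0.17 0.68 0.03]
slide mm [10.7 12.5  6.9] turn [0.1 0.1 0.1] dist 18.0 tcp [ 0.44027241 -0.0417525   0.37640266]
```

View pics/c5.png

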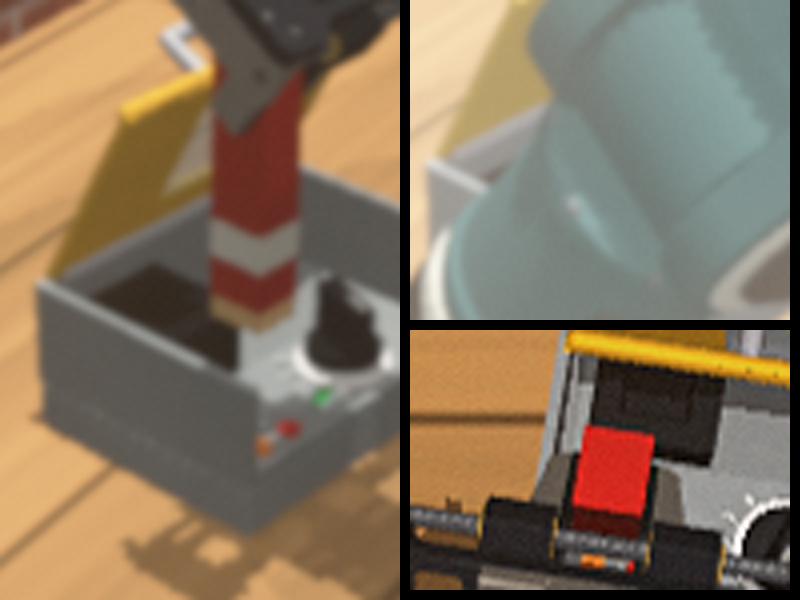

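The top view shows the shoe with its pocket's front part at crop (622–697, 385–430). I'll enlarge that, brightened, to get the pocket's y, along with the prop's foot.

```bash
python3 - <<'E'
import cv2,numpy as np
t=cv2.imread("pics/t5.png");s=cv2.imread("pics/s5.png")
g=lambda a:(255*(a/255.)**.35).astype(np.uint8)
r=lambda a,k:cv2.resize(a,None,fx=k,fy=k,interpolation=cv2.INTER_CUBIC)
c=np.zeros((600,800,3),np.uint8)
c[:360,:500]=r(g(t[184:220,316:366]),10); c[:480,510:790]=r(s[185:245,320:355],8)
cv2.imwrite("pics/c6.png",c)
E
```

View pics/c6.png

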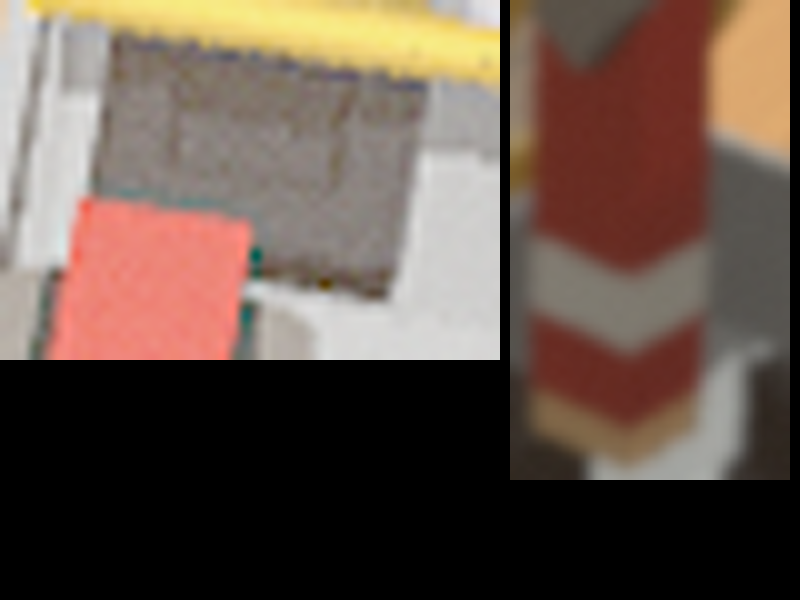

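```bash
python3 - <<'E'
from h import *
def pan(X):
    c,s=np.cos(np.radians(YAW)),np.sin(np.radians(YAW));d=X[:2]-PAN;return np.round([1e3*(c*d[0]+s*d[1]),1e3*(-s*d[0]+c*d[1])],1)
T=lambda u,v:(316+u/10,184+v/10); S=lambda u,v:(320+(u-510)/8,185+v/8)
print("pocket FL,FR",[pan(at("top",T(*p),.072)) for p in[(178,165),(335,187)]])
print("shoe right edge",[pan(at("top",T(*p),.072)) for p in[(420,100),(395,270),(105,100)]])
print("top far L,R",[pan(at("top",T(*p),.2605)) for p in[(82,198),(250,222)]])
for z in(.102,.105):print("foot near(-x+y), left(+x+y), right(-x-y)",[pan(at("side",S(*p),z)) for p in[(628,465),(530,430),(695,430)]])
print("wall top front corners etc; handle bar check")
st()
E
```

```text
pocket FL,FR [array([13.5, 63.3]), array([14., 33.])]
shoe right edge [array([33.3, 19.5]), array([-0.1, 19.3]), array([23.8, 79.1])]
top far L,R [array([-29.5,  77.2]), array([-29.2,  50.4])]
foot near(-x+y), left(+x+y), right(-x-y) [array([-56.7,  69.5]), array([-28. ,  73.7]), array([-58.3,  45.6])]
foot near(-x+y), left(+x+y), right(-x-y) [array([-59.8,  73.1]), array([-31.2,  77.3]), array([-61.4,  49.4])]
wall top front corners etc; handle bar check
t 11.0 grasp world [ 0.5265 -0.0425  0.2354] panel mm [-53.   64.4 235.4] gap 0.028 gripF 30.0 F [ 0.6  0.2 -0.9] M [0.14 0.69 0.05]
```

The pocket reads y≈48.5 mm in the box frame. That fits: the seen width is 30 mm and the shoe spans 19–79. The prop hangs upright, about 8 mm ahead of the grasp in x. Next I lower it in front of the flap and push the flap back slowly.

```bash
python3 -m jog '{"slide":[[-0.006,0.008,0.008],[-0.0115,0.0154,0.0164],[0.0007,0.0154,0.025],[0.009,0.0154,0.031],[0.009,0.0154,0.031]],"turn":[[0,0,0],[0,0,0],[0,0,0],[0,0,0],[0,0,0]]}'; python3 - <<'E'
from h import *
st();plan(w(25,49,214),rot(YAW-90,35))
E
```

```text
clock: 11.62
eef_pos: [0.4415, -0.0459, 0.368]
tool_rot: [0.024, 0.951, -0.073, 0.3]
contact_force: [0.1, -1.0, -0.6]
finger_gap: 0.0278
grip_force: 30.0
t 11.625 grasp world [ 0.5387 -0.0613  0.2277] panel mm [-38.   47.7 227.7] gap 0.0278 gripF 30.0 F [ 0.1 -1.  -0.6] M [0.16 0.69 0.01]
slide mm [43.9 -1.  47.4] turn [ 0.1 -0.1  0.1] dist 65.0 tcp [ 0.50404829 -0.05466126  0.35440266]
```

```bash
python3 -m jog '{"slide":[[0,0,0],[0,0,0]],"turn":[[0,0,0],[0,0,0]]}'; python3 - <<'E'
from h import *
st();plan(w(25,49,214),rot(YAW-90,35))
E
```

```text
clock: 11.88
eef_pos: [0.4408, -0.0463, 0.3674]
tool_rot: [0.024, 0.951, -0.073, 0.3]
contact_force: [0.0, -1.0, -1.4]
finger_gap: 0.0277
grip_force: 30.0
t 11.875 grasp world [ 0.5379 -0.0617  0.2269] panel mm [-38.8  47.2 226.9] gap 0.0277 gripF 30.0 F [ 0.  -1.  -1.4] M [0.16 0.67 0.04]
slide mm [44.8 -1.4 47.2] turn [0.1 0.  0.1] dist 65.0 tcp [ 0.50404829 -0.05466126  0.35440266]
```

```bash
python3 -c "
from h import *
o,C=cur();print(o['joint_pos'].round(3));print(C.as_matrix().round(3))"; python3 -m jog '{"slide":[[-0.003,0,0.0045],[-0.006,0,0.009],[-0.006,0,0.009]],"turn":[[0,0,0],[0,0,0],[0,0,0]]}'; python3 - <<'E'
from h import *
st();plan(w(25,49,214),rot(YAW-90,35));print(observe()['joint_pos'].round(3))
E
```

```text
[-1.619 -0.306  1.545  2.367  1.242  0.405 -2.79 ]
[[ 0.81  -0.153  0.566]
 [-0.124 -0.988 -0.09 ]
 [ 0.573  0.003 -0.819]]
clock: 12.25
eef_pos: [0.4354, -0.0459, 0.3624]
tool_rot: [0.024, 0.951, -0.073, 0.3]
contact_force: [-0.2, -0.0, -1.2]
finger_gap: 0.0277
grip_force: 30.0
t 12.25 grasp world [ 0.5326 -0.0612  0.2221] panel mm [-44.1  46.9 222.1] gap 0.0277 gripF 30.0 F [-0.2 -0.  -1.2] M [ 0.18  0.64 -0.02]
slide mm [52.  -1.8 46.3] turn [ 0.1 -0.   0.1] dist 70.0 tcp [ 0.50404829 -0.05466126  0.35440266]
[-1.617 -0.307  1.545  2.383  1.278  0.399 -2.827]
```

Joints 2 and 3 sit at their limits because the TCP is close to the base. Moving outwards should relieve that, so I'll push on in +x and watch the tracking.

```bash
python3 -m jog '{"slide":[[0.008,0,0.0057],[0.016,-0.001,0.0115],[0.025,-0.002,0.017],[0.033,-0.002,0.023],[0.033,-0.002,0.023]],"turn":[[0,0,0],[0,0,0],[0,0,0],[0,0,0],[0,0,0]]}'; python3 - <<'E'
from h import *
st();plan(w(25,49,214),rot(YAW-90,35));print(observe()['joint_pos'].round(3))
E
```

```text
clock: 12.88
eef_pos: [0.4565, -0.0484, 0.3823]
tool_rot: [0.024, 0.95, -0.073, 0.302]
contact_force: [-0.4, -0.4, -1.3]
finger_gap: 0.0273
grip_force: 30.0
t 12.875 grasp world [ 0.5545 -0.0636  0.2425] panel mm [-22.1  47.9 242.5] gap 0.0273 gripF 30.0 F [-0.4 -0.4 -1.3] M [0.15 0.72 0.01]
slide mm [23.  -1.  50.5] turn [ 0.  -0.3  0. ] dist 55.0 tcp [ 0.50404829 -0.05466126  0.35440266]
[-1.623 -0.307  1.545  2.322  1.161  0.42  -2.703]
```

```bash
python3 -m jog '{"slide":[[0.025,0,-0.035],[0.05,0,-0.07],[0.075,0,-0.106],[0.075,0,-0.106],[0.075,0,-0.106]],"turn":[[0,0,0],[0,0,0],[0,0,0],[0,0,0],[0,0,0]]}'; python3 - <<'E'
from h import *
st();print(observe()['joint_pos'].round(3))
E
python3 -m jog '{"slide":[[0.04,0,0.028],[0.08,0,0.056],[0.12,0,0.084],[0.16,0,0.112],[0.16,0,0.112]],"turn":[[0,0,0],[0,0,0],[0,0,0],[0,0,0],[0,0,0]]}'; python3 - <<'E'
from h import *
st();print(observe()['joint_pos'].round(3))
E
```

```text
clock: 13.5
eef_pos: [0.4556, -0.0488, 0.5105]
tool_rot: [0.024, 0.95, -0.073, 0.301]
contact_force: [0.7, 1.1, -1.2]
finger_gap: 0.0281
grip_force: 30.0
t 13.5 grasp world [ 0.5531 -0.0642  0.3704] panel mm [-23.4  47.  370.4] gap 0.0281 gripF 30.0 F [ 0.7  1.1 -1.2] M [0.12 0.71 0.01]
[-1.065 -0.291  0.921  2.15   0.646  0.649 -2.239]
clock: 14.12
eef_pos: [0.5644, -0.0665, 0.5406]
tool_rot: [0.024, 0.947, -0.071, 0.314]
contact_force: [0.5, -0.3, -1.2]
finger_gap: 0.028
grip_force: 30.0
t 14.125 grasp world [ 0.6656 -0.0818  0.4031] panel mm [ 90.5  46.9 403.1] gap 0.028 gripF 30.0 F [ 0.5 -0.3 -1.2] M [ 0.13  0.79 -0.01]
[-1.673 -0.307  1.546  1.914  0.686  0.68  -2.169]
```

```bash
python3 -m jog '{"slide":[[-0.02,0,-0.037],[-0.04,0,-0.075],[-0.06,0,-0.112],[-0.079,0,-0.149],[-0.079,0,-0.149]],"turn":[[0,0,0],[0,0,0],[0,0,0],[0,0,0],[0,0,0]]}'; python3 - <<'E'
from h import *
st();print(observe()['joint_pos'].round(3))
E
python3 -m jog '{"slide":[[0.02,0,-0.035],[0.04,0,-0.07],[0.04,0,-0.07]],"turn":[[0,0,0],[0,0,0],[0,0,0]]}'; python3 - <<'E'
from h import *
st();print(observe()['joint_pos'].round(3))
E
```

```text
clock: 14.75
eef_pos: [0.4241, -0.0533, 0.6091]
tool_rot: [0.022, 0.946, -0.077, 0.315]
contact_force: [-0.5, -0.6, -1.1]
finger_gap: 0.0279
grip_force: 30.0
t 14.75 grasp world [ 0.5257 -0.0686  0.4718] panel mm [-49.8  38.5 471.8] gap 0.0279 gripF 30.0 F [-0.5 -0.6 -1.1] M [ 0.17  0.67 -0.06]
[-0.535 -0.305  0.427  2.024  0.376  0.793 -2.   ]
clock: 15.12
eef_pos: [0.415, -0.0528, 0.6917]
tool_rot: [0.022, 0.945, -0.077, 0.318]
contact_force: [0.3, -0.4, -2.2]
finger_gap: 0.0277
grip_force: 30.0
t 15.125 grasp world [ 0.5173 -0.0683  0.5551] panel mm [-58.1  37.6 555.1] gap 0.0277 gripF 30.0 F [ 0.3 -0.4 -2.2] M [0.11 0.81 0.01]
[-0.304 -0.303  0.233  1.865  0.241  0.944 -1.872]
```

```bash
python3 -m jog '{"slide":[[-0.02,0,-0.034],[-0.03,0,-0.061],[-0.05,0,-0.08],[-0.05,0,-0.08]],"turn":[[0,0,0],[0,0,0],[0,0,0],[0,0,0]]}'; python3 - <<'E'
from h import *
st();print(observe()['joint_pos'].round(3))
E
```

```text
clock: 15.62
eef_pos: [0.3864, -0.0673, 0.691]
tool_rot: [0.009, 0.951, -0.093, 0.293]
contact_force: [-2.1, -2.2, 0.1]
finger_gap: 0.0276
grip_force: 30.0
t 15.625 grasp world [ 0.4818 -0.0797  0.5491] panel mm [-91.5  20.8 549.1] gap 0.0276 gripF 30.0 F [-2.1 -2.2  0.1] M [-0.04  0.71 -0.14]
[ 0.186 -0.308 -0.076  1.868 -0.012  0.984 -1.654]
```

```bash
python3 -m jog '{"slide":[[0.05,0,0.035],[0.1,0,0.07],[0.15,0,0.105],[0.2,0,0.14],[0.2,0,0.14]],"turn":[[0,0,0],[0,0,0],[0,0,0],[0,0,0],[0,0,0]]}'; python3 - <<'E'
from h import *
st();print(observe()['joint_pos'].round(3))
E
```

```text
clock: 16.25
eef_pos: [0.6345, -0.0969, 0.68]
tool_rot: [0.003, 0.954, -0.08, 0.288]
contact_force: [-0.9, -0.2, -2.0]
finger_gap: 0.0278
grip_force: 30.0
t 16.25 grasp world [ 0.7287 -0.1058  0.537 ] panel mm [156.5  32.9 537. ] gap 0.0278 gripF 30.0 F [-0.9 -0.2 -2. ] M [ 0.14  0.77 -0.02]
[ 0.122  0.179 -0.027  1.438  0.004  0.941 -1.643]
```

Back in the good arm configuration (j2 > 0). I'll come in with less tilt, so the prop's top leads, and straighten it while pushing the flap. That avoids the near-base limit.

```bash
python3 - <<'E'
from h import *
plan(w(-40,49,420),rot(YAW-90,10))
E
```

```text
slide mm [-160.8  -17.7    4.2] turn [ -2.1 -23.4  -1. ] dist 162.0 tcp [ 0.50755424 -0.05520401  0.58879605]
```

```bash
python3 -m jog '{"slide":[[-0.02,-0.003,0.0],[-0.06,-0.008,0.001],[-0.1,-0.012,0.003],[-0.14,-0.016,0.004],[-0.161,-0.018,0.004]],"turn":[[-1,-8,0],[-1.5,-16,-0.5],[-2.1,-23.4,-1],[-2.1,-23.4,-1],[-2.1,-23.4,-1]]}'; python3 -m jog '{"slide":[[0,0,0]],"turn":[[0,0,0]]}' ;python3 - <<'E'
from h import *
st();print(observe()['joint_pos'].round(3));plan(w(-40,49,215),rot(YAW-90,10))
E
```

```text
clock: 16.88
eef_pos: [0.5016, -0.0537, 0.593]
tool_rot: [0.006, 0.993, -0.076, 0.092]
contact_force: [0.2, 0.2, -1.0]
finger_gap: 0.0278
grip_force: 30.0
clock: 17.0
eef_pos: [0.5024, -0.0536, 0.5943]
tool_rot: [0.006, 0.993, -0.075, 0.092]
contact_force: [0.3, -0.5, -1.6]
finger_gap: 0.028
grip_force: 30.0
t 17.0 grasp world [ 0.5337 -0.0582  0.4258] panel mm [-43.5  50.1 425.8] gap 0.028 gripF 30.0 F [ 0.3 -0.5 -1.6] M [ 0.08  0.2  -0.  ]
[ 0.094  0.033 -0.061  1.739  0.024  1.185 -1.696]
slide mm [-33.5   1.1 207.9] turn [-0.1 -0.6  0.1] dist 211.0 tcp [ 0.50755424 -0.05520401  0.38379605]
```

```bash
python3 -m jog '{"slide":[[-0.008,0,0.045],[-0.016,0.001,0.095],[-0.024,0.001,0.145],[-0.031,0.001,0.19],[-0.0335,0.001,0.208]],"turn":[[0,0,0],[0,0,0],[0,0,0],[0,-0.5,0],[0,-0.5,0]]}'; python3 -m jog '{"slide":[[0,0,0]],"turn":[[0,0,0]]}' ;python3 - <<'E'
from h import *
st();print(observe()['joint_pos'].round(3))
plan(w(-10,49,216),rot(YAW-90,18));plan(w(10,49,216),rot(YAW-90,27));plan(w(25,49,215),rot(YAW-90,35))
E
```

```text
clock: 17.62
eef_pos: [0.5096, -0.0552, 0.382]
tool_rot: [0.006, 0.993, -0.075, 0.087]
contact_force: [0.2, -0.6, -0.8]
finger_gap: 0.0281
grip_force: 30.0
clock: 17.75
eef_pos: [0.51, -0.055, 0.3834]
tool_rot: [0.006, 0.993, -0.075, 0.087]
contact_force: [-0.4, 0.1, -0.4]
finger_gap: 0.0276
grip_force: 30.0
t 17.75 grasp world [ 0.5396 -0.0593  0.2146] panel mm [-37.4  49.9 214.6] gap 0.0276 gripF 30.0 F [-0.4  0.1 -0.4] M [ 0.06  0.14 -0.02]
[ 0.093  0.228 -0.063  2.009  0.051  0.731 -1.724]
slide mm [3.6 0.6 5.1] turn [-0.1  7.9  0.1] dist 6.0 tcp [ 0.514272   -0.05624398  0.37901109]
slide mm [-3.   0.6 14.4] turn [-0.1 16.9  0.1] dist 15.0 tcp [ 0.50948061 -0.05550223  0.36871852]
slide mm [-10.8   0.6  26.5] turn [-0.1 24.9  0.1] dist 29.0 tcp [ 0.50404829 -0.05466126  0.35540266]
```

```bash
python3 -m jog '{"slide":[[0.002,0,0.002],[0.0036,0.0006,0.005],[0.001,0.0006,0.009],[-0.001,0.0006,0.012],[-0.003,0.0006,0.0144]],"turn":[[0,4,0],[0,8,0],[0,11,0],[0,14,0],[0,17,0]]}' ;python3 - <<'E'
from h import *
st();print(observe()['joint_pos'].round(3))
plan(w(25,49,215),rot(YAW-90,35))
E
```

```text
clock: 18.38
eef_pos: [0.5088, -0.055, 0.3713]
tool_rot: [0.017, 0.969, -0.073, 0.235]
contact_force: [-8.2, 1.4, 2.0]
finger_gap: 0.0282
grip_force: 30.0
t 18.375 grasp world [ 0.5864 -0.0665  0.2189] panel mm [  9.9  49.9 218.9] gap 0.0282 gripF 30.0 F [-8.2  1.4  2. ] M [ 0.16  1.78 -0.1 ]
[ 0.047  0.195 -0.022  2.124  0.172  0.355 -1.842]
slide mm [-11.5   0.4  11.9] turn [-0.2  7.8  0.1] dist 17.0 tcp [ 0.50404829 -0.05466126  0.35540266]
```

```bash
python3 -m jog '{"slide":[[0.006,0,0.003],[0.012,0,0.006],[0.018,0,0.009],[0.024,0,0.012],[0.029,0,0.015]],"turn":[[0,0,0],[0,0,0],[0,0,0],[0,0,0],[0,0,0]]}' ;python3 - <<'E'
from h import *
st();print(observe()['joint_pos'].round(3))
import cv2
from workcell import capture
cv2.imwrite("pics/s6.png",capture("side")[:,:,::-1])
plan(w(43,49,205),rot(YAW-90,27))
E
```

```text
clock: 19.0
eef_pos: [0.5417, -0.0599, 0.3716]
tool_rot: [0.017, 0.969, -0.073, 0.235]
contact_force: [-8.2, 1.8, 4.3]
finger_gap: 0.0279
grip_force: 30.0
t 19.0 grasp world [ 0.6192 -0.0714  0.2191] panel mm [ 43.1  50.  219.1] gap 0.0279 gripF 30.0 F [-8.2  1.8  4.3] M [ 0.27  1.51 -0.  ]
[ 0.058  0.249 -0.025  2.051  0.158  0.374 -1.821]
slide mm [-6.4  0.6 12.2] turn [-0.2 -0.2  0.1] dist 14.0 tcp [ 0.54209215 -0.06055076  0.35771852]
```

```bash
cat > foot.py <<'E'
from h import *
import cv2,sys
def foot(img,zf,yf,verbose=True):
    hsv=cv2.cvtColor(img,cv2.COLOR_BGR2HSV)
    m=(((hsv[...,0]<8)|(hsv[...,0]>172))&(hsv[...,1]>120)&(hsv[...,2]>50)).astype(np.uint8)
    m[:,:300]=0;m[:,400:]=0
    n,l,s,c=cv2.connectedComponentsWithStats(m); k=[i for i in range(1,n) if s[i,4]>40]
    print([tuple(s[i]) for i in k])
    return m
if __name__=="__main__":
    img=cv2.imread(sys.argv[1]);m=foot(img,0,0)
    for v in range(185,262,4):
        u=np.where(m[v,310:380])[0]
        if len(u):print(v,u.min()+310,u.max()+310,len(u))
    # expected edges for candidate pitch (deg, top forward) at given grasp panel pos
    gx,gy,gz=map(float,sys.argv[2:5])
    for th in (0,4,8,12):
        a=np.radians(th);up=np.array([np.sin(a),np.cos(a)]);xd=np.array([np.cos(a),-np.sin(a)])
        out=[]
        for (lx,ly) in((16,14),(-16,14),(-16,-14)):
            for h in(100,50,14,0):
                k=1 if h>=12 else .968
                p=np.array([gx,gz])+8*xd+(h-131)*up+lx*k*xd
                out.append(tuple(proj("side",w(p[0],gy+ly*k,p[1])).round(1)))
        print(th,out)
E
python3 foot.py pics/s6.png 43.1 50 219
```

```text
[(np.int32(311), np.int32(0), np.int32(16), np.int32(12), np.int32(118)), (np.int32(320), np.int32(13), np.int32(14), np.int32(9), np.int32(82)), (np.int32(319), np.int32(43), np.int32(12), np.int32(7), np.int32(42)), (np.int32(311), np.int32(54), np.int32(15), np.int32(12), np.int32(81)), (np.int32(319), np.int32(65), np.int32(11), np.int32(10), np.int32(53)), (np.int32(311), np.int32(80), np.int32(12), np.int32(12), np.int32(50)), (np.int32(300), np.int32(162), np.int32(16), np.int32(46), np.int32(514)), (np.int32(300), np.int32(215), np.int32(18), np.int32(12), np.int32(149))]
185 310 313 4
189 310 314 5
193 310 314 5
197 310 314 5
201 310 314 5
205 310 312 3
217 312 317 6
221 310 317 8
225 310 313 4
0 [(np.float64(291.2), np.float64(184.1)), (np.float64(291.7), np.float64(205.8)), (np.float64(292.0), np.float64(220.8)), (np.float64(292.5), np.float64(226.5)), (np.float64(302.7), np.float64(189.0)), (np.float64(302.9), np.float64(210.9)), (np.float64(303.0), np.float64(226.1)), (np.float64(303.0), np.float64(231.7)), (np.float64(312.2), np.float64(184.4)), (np.float64(312.2), np.f
[... 845 characters left out ...]
float64(227.8)), (np.float64(309.4), np.float64(233.8)), (np.float64(313.7), np.float64(184.4)), (np.float64(316.2), np.float64(207.1)), (np.float64(317.8), np.float64(222.8)), (np.float64(318.2), np.float64(228.9))]
12 [(np.float64(293.7), np.float64(187.1)), (np.float64(297.7), np.float64(209.9)), (np.float64(300.5), np.float64(225.9)), (np.float64(301.9), np.float64(231.9)), (np.float64(305.0), np.float64(188.9)), (np.float64(308.8), np.float64(212.1)), (np.float64(311.5), np.float64(228.4)), (np.float64(312.5), np.float64(234.4)), (np.float64(314.5), np.float64(184.3)), (np.float64(318.1), np.float64(207.3)), (np.float64(320.7), np.float64(223.3)), (np.float64(321.3), np.float64(229.5))]
```

The prop's right edge (313 to 317 px) matches an 8° lean, with the foot at x≈33 as planned. Now I descend gently and feel for the mouth.

```bash
python3 -m jog '{"slide":[[-0.002,0,0.003],[-0.0035,0,0.0066],[-0.005,0,0.010],[-0.0064,0,0.0124],[-0.0073,0,0.0142]],"turn":[[0,0,0],[0,0,0],[0,0,0],[0,0,0],[0,0,0]]}' ;python3 -c "
from h import *
st()"; python3 -m jog '{"slide":[[-0.0009,0,0.0018],[-0.0018,0,0.0036],[-0.0018,0,0.0036]],"turn":[[0,0,0],[0,0,0],[0,0,0]]}' ;python3 -c "
from h import *
st()"
```

```text
clock: 19.68
eef_pos: [0.5416, -0.0599, 0.3554]
tool_rot: [0.017, 0.969, -0.073, 0.235]
contact_force: [-6.8, 1.7, 3.7]
finger_gap: 0.0279
grip_force: 30.0
t 19.675 grasp world [ 0.6192 -0.0714  0.203 ] panel mm [ 43.   50.1 203. ] gap 0.0279 gripF 30.0 F [-6.8  1.7  3.7] M [ 0.2   1.24 -0.04]
clock: 20.05
eef_pos: [0.5417, -0.0599, 0.3512]
tool_rot: [0.017, 0.969, -0.073, 0.235]
contact_force: [-6.2, 1.6, 0.9]
finger_gap: 0.0279
grip_force: 30.0
t 20.05 grasp world [ 0.6192 -0.0714  0.1988] panel mm [ 43.1  50.1 198.8] gap 0.0279 gripF 30.0 F [-6.2  1.6  0.9] M [0.24 1.16 0.09]
```

```bash
python3 -m jog '{"slide":[[-0.0009,0,0.0018],[-0.0018,0,0.0036],[-0.0018,0,0.0036]],"turn":[[0,0,0],[0,0,0],[0,0,0]]}' ;python3 -c "
from h import *
st()"; python3 -m jog '{"slide":[[-0.0009,0,0.0018],[-0.0018,0,0.0036],[-0.0018,0,0.0036]],"turn":[[0,0,0],[0,0,0],[0,0,0]]}' ;python3 -c "
from h import *
st();print(observe()['joint_pos'].round(3))"
```

```text
clock: 20.42
eef_pos: [0.5418, -0.0599, 0.3471]
tool_rot: [0.017, 0.969, -0.073, 0.235]
contact_force: [-5.8, 2.1, 1.6]
finger_gap: 0.0277
grip_force: 30.0
t 20.425 grasp world [ 0.6193 -0.0714  0.1947] panel mm [ 43.1  50.1 194.7] gap 0.0277 gripF 30.0 F [-5.8  2.1  1.6] M [0.24 1.21 0.02]
clock: 20.8
eef_pos: [0.5418, -0.0599, 0.3428]
tool_rot: [0.017, 0.969, -0.073, 0.234]
contact_force: [-6.2, 0.9, 2.0]
finger_gap: 0.0278
grip_force: 30.0
t 20.8 grasp world [ 0.6193 -0.0715  0.1904] panel mm [ 43.1  50.  190.4] gap 0.0278 gripF 30.0 F [-6.2  0.9  2. ] M [ 0.2   1.33 -0.11]
[ 0.043  0.292 -0.009  2.075  0.178  0.308 -1.843]
```

The foot is about 12 mm inside the mouth with no resistance. I'll straighten the prop as it goes deeper.

```bash
python3 - <<'E'
from h import *
plan(w(34,50,187),rot(YAW-90,31))
E
```

```text
slide mm [-21.   -0.5  -0.8] turn [-0.2  3.8  0.1] dist 21.0 tcp [ 0.5230107  -0.05658489  0.33391848]
```

```bash
python3 -m jog '{"slide":[[-0.005,0,0],[-0.010,0,0],[-0.015,0,0],[-0.021,0,-0.0008],[-0.021,0,-0.0008]],"turn":[[0,1,0],[0,2,0],[0,3,0],[0,3.8,0],[0,3.8,0]]}' ;python3 -c "
from h import *
st();print(observe()['joint_pos'].round(3));plan(w(31,50,178),rot(YAW-90,32))"
```

```text
clock: 21.42
eef_pos: [0.5229, -0.0569, 0.3334]
tool_rot: [0.019, 0.961, -0.072, 0.267]
contact_force: [-5.6, -0.8, 0.9]
finger_gap: 0.0279
grip_force: 30.0
t 21.425 grasp world [ 0.6103 -0.0698  0.1865] panel mm [ 34.   50.3 186.5] gap 0.0279 gripF 30.0 F [-5.6 -0.8  0.9] M [ 0.11  1.27 -0.14]
[-0.023  0.271  0.058  2.149  0.241  0.189 -1.916]
slide mm [-9.9 -0.3  5.8] turn [-0.2  1.   0.1] dist 11.0 tcp [ 0.5175254  -0.05573572  0.32335544]
```

```bash
python3 -m jog '{"slide":[[-0.003,0,0.002],[-0.006,0,0.004],[-0.008,0,0.005],[-0.008,0,0.005]],"turn":[[0,-0.5,0],[0,-1,0],[0,-1,0],[0,-1,0]]}' ;python3 -c "
from h import *
st();print(observe()['joint_pos'].round(3));plan(w(29,50,171),rot(YAW-90,29))"
```

```text
clock: 21.92
eef_pos: [0.5194, -0.0561, 0.3249]
tool_rot: [0.018, 0.963, -0.072, 0.259]
contact_force: [2.3, -1.3, 0.4]
finger_gap: 0.028
grip_force: 30.0
t 21.925 grasp world [ 0.6045 -0.0686  0.1766] panel mm [ 28.1  50.6 176.6] gap 0.028 gripF 30.0 F [ 2.3 -1.3  0.4] M [-0.49 -0.49 -0.23]
[-0.018  0.281  0.053  2.158  0.24   0.186 -1.916]
slide mm [ 1.3 -0.1  5.3] turn [-0.2 -1.1  0.1] dist 5.0 tcp [ 0.52318972 -0.0566126   0.32090982]
```

```bash
python3 -m jog '{"slide":[[0.0005,0,0.002],[0.001,0,0.0045],[0.001,0,0.006],[0.001,0,0.006]],"turn":[[0,-0.5,0],[0,-1,0],[0,-1,0],[0,-1,0]]}' ;python3 -c "
from h import *
st();print(observe()['joint_pos'].round(3));plan(w(28,50,166),rot(YAW-90,28))"
```

```text
clock: 22.42
eef_pos: [0.5225, -0.0565, 0.3193]
tool_rot: [0.018, 0.966, -0.072, 0.249]
contact_force: [2.4, -1.8, -1.7]
finger_gap: 0.0282
grip_force: 30.0
t 22.425 grasp world [ 0.6046 -0.0686  0.1693] panel mm [ 28.2  50.6 169.3] gap 0.0282 gripF 30.0 F [ 2.4 -1.8 -1.7] M [-0.53 -0.33 -0.2 ]
[-0.003  0.297  0.037  2.147  0.23   0.2   -1.905]
slide mm [ 1.  -0.   2.8] turn [-0.2 -0.9  0.2] dist 3.0 tcp [ 0.52479949 -0.05686181  0.31733722]
```

```bash
python3 -m jog '{"slide":[[-0.0005,0,0.001],[-0.001,0,0.002],[-0.0012,0,0.0025]],"turn":[[0,0,0],[0,0,0],[0,0,0]]}' ;python3 -c "
from h import *
st()"; python3 -m jog '{"slide":[[-0.0005,0,0.001],[-0.0007,0,0.0015],[-0.0007,0,0.0015]],"turn":[[0,0,0],[0,0,0],[0,0,0]]}' ;python3 -c "
from h import *
st()"
```

```text
clock: 22.8
eef_pos: [0.5227, -0.0565, 0.3169]
tool_rot: [0.018, 0.965, -0.072, 0.25]
contact_force: [-0.6, -1.1, 0.2]
finger_gap: 0.0279
grip_force: 30.0
t 22.8 grasp world [ 0.6048 -0.0686  0.1669] panel mm [ 28.4  50.7 166.9] gap 0.0279 gripF 30.0 F [-0.6 -1.1  0.2] M [-0.44  0.04 -0.26]
clock: 23.18
eef_pos: [0.5228, -0.0565, 0.3151]
tool_rot: [0.018, 0.966, -0.072, 0.249]
contact_force: [0.6, -1.4, -1.6]
finger_gap: 0.028
grip_force: 30.0
t 23.175 grasp world [ 0.6049 -0.0686  0.1652] panel mm [ 28.5  50.7 165.2] gap 0.028 gripF 30.0 F [ 0.6 -1.4 -1.6] M [-0.35  0.27 -0.24]
```

```bash
python3 -m jog '{"slide":[[-0.0005,0,0.001],[-0.001,0,0.0018],[-0.001,0,0.0018]],"turn":[[0,0,0],[0,0,0],[0,0,0]]}' ;python3 -c "
from h import *
st()"; python3 -m jog '{"slide":[[-0.0005,0,0.001],[-0.001,0,0.0018],[-0.001,0,0.0018]],"turn":[[0,0,0],[0,0,0],[0,0,0]]}' ;python3 -c "
from h import *
st()"
```

```text
clock: 23.55
eef_pos: [0.5228, -0.0565, 0.3143]
tool_rot: [0.018, 0.965, -0.072, 0.25]
contact_force: [-7.4, -1.1, 11.4]
finger_gap: 0.028
grip_force: 30.0
t 23.55 grasp world [ 0.6051 -0.0686  0.1644] panel mm [ 28.7  50.7 164.4] gap 0.028 gripF 30.0 F [-7.4 -1.1 11.4] M [-0.43  0.85 -0.24]
clock: 23.92
eef_pos: [0.5231, -0.0566, 0.3139]
tool_rot: [0.018, 0.965, -0.072, 0.252]
contact_force: [-13.9, 0.4, 25.0]
finger_gap: 0.0277
grip_force: 30.0
t 23.925 grasp world [ 0.6058 -0.0687  0.1643] panel mm [ 29.4  50.7 164.3] gap 0.0277 gripF 30.0 F [-13.9   0.4  25. ] M [-0.47  1.09 -0.29]
```

Seated: 25 N at foot height ≈34 mm. I'll ease off 2 mm and let go.

```bash
python3 -m jog '{"slide":[[0.001,0,-0.0018],[0.001,0,-0.002],[0.001,0,-0.002]],"turn":[[0,0,0],[0,0,0],[0,0,0]]}' ;python3 -m jog '{"slide":[[0,0,0],[0,0,0],[0,0,0],[0,0,0]],"turn":[[0,0,0],[0,0,0],[0,0,0],[0,0,0]]}' 0.06; python3 - <<'E'
from h import *
import cv2
from workcell import capture
st();print(observe()['joint_pos'].round(3))
cv2.imwrite("pics/s7.png",capture("side")[:,:,::-1])
E
```

```text
clock: 24.3
eef_pos: [0.523, -0.0566, 0.3142]
tool_rot: [0.018, 0.965, -0.072, 0.25]
contact_force: [-6.5, -0.6, 9.7]
finger_gap: 0.0275
grip_force: 30.0
clock: 24.8
eef_pos: [0.5229, -0.0564, 0.3133]
tool_rot: [0.018, 0.965, -0.072, 0.25]
contact_force: [-0.1, 0.1, -0.4]
finger_gap: 0.0603
grip_force: 0.0
t 24.8 grasp world [ 0.6051 -0.0684  0.1634] panel mm [ 28.7  50.9 163.4] gap 0.0603 gripF 0.0 F [-0.1  0.1 -0.4] M [0.08 0.47 0.03]
[-0.007  0.308  0.041  2.151  0.239  0.185 -1.916]
```

```bash
python3 -m jog '{"slide":[[0,0,-0.015],[0,0,-0.03],[0,0,-0.05],[0,0,-0.07],[0,0,-0.07]],"turn":[[0,0,0],[0,0,0],[0,0,0],[0,-3,0],[0,-6,0]]}'; python3 - <<'E'
from h import *
import cv2
from workcell import capture
st();print(observe()['joint_pos'].round(3))
s=capture("side")[:,:,::-1];t=capture("top")[:,:,::-1]
r=lambda a:cv2.resize(a,None,fx=4,fy=4,interpolation=cv2.INTER_CUBIC)
c=np.zeros((560,800,3),np.uint8);c[:,:480]=r(s[150:290,270:390]);c[:400,490:]=r(t[170:270,300:378])[:,:310]
cv2.imwrite("pics/c8.png",c);cv2.imwrite("pics/s8.png",s)
E
```

```text
clock: 25.48
eef_pos: [0.4887, -0.0515, 0.3775]
tool_rot: [0.014, 0.977, -0.073, 0.2]
contact_force: [0.6, 0.3, -0.6]
finger_gap: 0.0601
grip_force: 0.0
t 25.475 grasp world [ 0.5555 -0.061   0.2199] panel mm [-21.5  50.6 219.9] gap 0.0601 gripF 0.0 F [ 0.6  0.3 -0.6] M [0.18 0.35 0.  ]
[ 0.069  0.161 -0.05   2.137  0.129  0.446 -1.804]
```

View pics/c8.png

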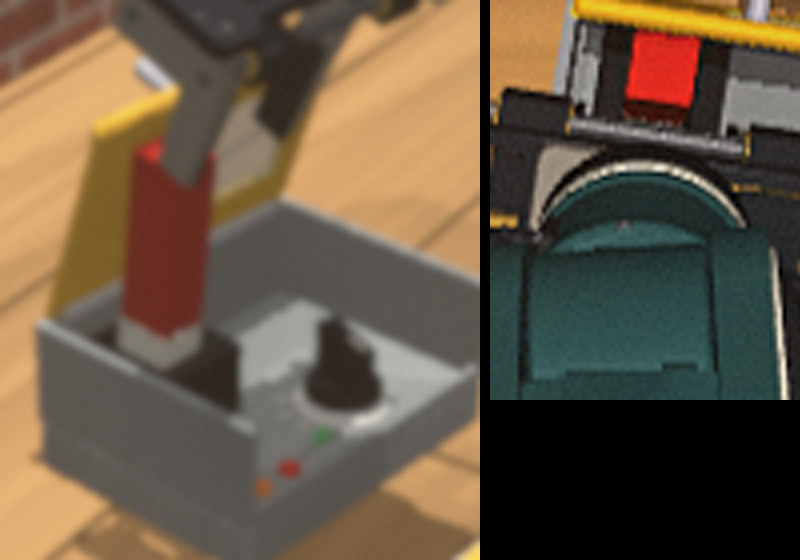

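The prop stands home (white band half sunk in the shoe), the flap leans on it, and the fingers are clear. For the knob's present angle I'll read the saved top picture t4, where it is unobstructed, numerically.

```bash
python3 - <<'E'
from h import *
import cv2
t=cv2.imread("pics/t4.png");k=w(-34,-25,74);p=proj("top",k);print(p)
g=cv2.cvtColor(t,cv2.COLOR_BGR2GRAY);u,v=p.astype(int)
print("cols",u-16,"rows",v-14)
print(g[v-14:v+16,u-16:u+17:1]//10)
for a in(0,.4,1.2):print(a,(proj("top",w(-34-21*np.cos(a),-25+21*np.sin(a),74))).round(1))
m=proj("top",w(-34-36*np.cos(1.2),-25+36*np.sin(1.2),30));print("mark",m.round(1),t[int(m[1])-4:int(m[1])+4,int(m[0])-5:int(m[0])+6,1].astype(int)-t[int(m[1])-4:int(m[1])+4,int(m[0])-5:int(m[0])+6,2])
E
```

```text
[376.0388628  231.85795947]
cols 360 rows 217
[[15 14 15 14 14 14 13 14 13 14 13 14 13 13 13 13 12 12 13 13 13 13 13 13
  13 13 14 13 13 13 13 13 13]
 [14 15 15 15 14 14 14 15 15 15 14 14 14 14 14 13 13 13 14 14 13 13 13 13
  13 13 13 13 13 13 13 13 13]
 [14 14 14 14 14 14 14 14 14 14 15 14 14 15 15 14 14 14 14 14 14 14 14 14
  14 13 13 13 13 13 13 13 13]
 [15 14 14 14 14 13 15 14 15 15 15 14 14 14 14 14 14 15 14 14 15 15 15 15
  14 14 14 13 13 13 13 13 13]
 [14 14 14 15 19 16 14 14 14 14 14 15 12 12 12 12 14 15 15 15 15 15 14 15
  15 14 14 14 14 13 14 14 14]
 [14 14 14 15 22 20 13 14 14 15 19 19 17 18 18 18 15 11 11 12 14 16 15 15
  15 14 14 14 15 15 14 15 15]
 [14 14 14 14 17 20 14 19 19 20 24 21 22 20 20 19 11  3  2  4  8 12 14 15
  15 14 14 14 15 15 14 14 15]
 [14 14 14 14 14 15 20 24 23 18 17 12 12  7  8  4  4  1  2  2  2  3  8 13
  15 14 14 14 15 14 15 14 14]
 [15 14 14 14 14 19 23 19 18  2  1  2  2  2  2  1  2  3  4  3  3  3  1  6
  15 15 15 14 14 14 15 15 15]
 [20 14 13 14 20 23 18  5  4  2  3  3  3  4  2  3  3  3  4  4  4  3  4 12
  15 14 14 14 14 15 14 14 14]
 [19 16 13 19 
[... 1814 characters left out ...]
8 16 18 23 22
  17 15 15 15 15 15 15 15 15]
 [21 16 14 12 16 21 23 23 20 16 15 10  0  1  3  3  6  8 16 19 23 23 22 19
  15 15 15 15 15 15 15 15 15]
 [17 14 15 14 12 17 19 22 23 23 23 20 15 16 16 16 18 18 24 23 22 21 19 15
  14 15 15 15 15 15 15 15 15]]
0 [374.4 242.7]
0.4 [370.3 241.2]
1.2 [365.2 234.2]
mark [356.  238.6] [[ -2  -2  -3  -1   0  -2   0  -2   0   0  -7]
 [ -1  -3  -1   0   1  -5  -1  -5  -4  -6  -5]
 [  0  -1  -8  -4  -8  -6 -11  -2  22  -8 -10]
 [ -2  -3  -6   9  15  12  47  52  87  17 -11]
 [  0  -3  26  77  96  95 127 130 123  52 -13]
 [ -3  -2  78 134 124 126 120 124 124  67 -15]
 [ -2  -4  65 131 126 124 109  98  97  43 -10]
 [ -3  -7  19 102  75  56  32  26  22  -7  -2]]
```

Read from t4: the pointer stripe runs from (374,235) to (371,241), so the knob is at ≈0.29 rad. The green mark reads at about (356,239), where 1.2 rad predicts it. Gripping and twisting would swing the gripper body into the prop or flap. Instead I'll push the pointer half round with the pad face of one finger, hand leaning back 10°.

```bash
python3 - <<'E'
from h import *
plan(w(-58.5,-16,180),rot(YAW-90,10))
E
```

```text
slide mm [-10.9  65.7  25.2] turn [ -0.2 -13.2   0.2] dist 71.0 tcp [ 0.47932793 -0.11660862  0.34879605]
```

```bash
python3 -m jog '{"slide":[[-0.005,0,0],[-0.01,0.02,0.005],[-0.0109,0.045,0.015],[-0.0109,0.0657,0.025],[-0.0109,0.0657,0.025]],"turn":[[0,-5,0],[0,-10,0],[0,-13.2,0],[0,-13.2,0],[0,-13.2,0]]}' 0.05; python3 - <<'E'
from h import *
st();print(observe()['joint_pos'].round(3));plan(w(-58.5,-16,79),rot(YAW-90,10))
E
```

```text
clock: 26.2
eef_pos: [0.4788, -0.1177, 0.347]
tool_rot: [0.006, 0.993, -0.076, 0.085]
contact_force: [0.5, 0.8, 0.4]
finger_gap: 0.0498
grip_force: 0.0
t 26.2 grasp world [ 0.5076 -0.1219  0.1781] panel mm [-59.5 -16.9 178.1] gap 0.0498 gripF 0.0 F [0.5 0.8 0.4] M [ 0.05  0.22 -0.  ]
[ 0.21   0.247 -0.04   2.085  0.008  0.639 -1.558]
slide mm [-16.5  -1.   97.8] turn [-0.1  0.2  0.1] dist 99.0 tcp [ 0.47932793 -0.11660862  0.24779605]
```

```bash
python3 -m jog '{"slide":[[-0.004,0,0.025],[-0.009,-0.001,0.05],[-0.0125,-0.001,0.075],[-0.0165,-0.001,0.098],[-0.0165,-0.001,0.098]],"turn":[[0,0,0],[0,0,0],[0,0,0],[0,0,0],[0,0,0]]}'; python3 - <<'E'
from h import *
st();print(observe()['joint_pos'].round(3))
E
```

```text
clock: 26.82
eef_pos: [0.4795, -0.1141, 0.2472]
tool_rot: [0.005, 0.994, -0.074, 0.084]
contact_force: [0.7, 0.4, -0.2]
finger_gap: 0.05
grip_force: 0.0
t 26.825 grasp world [ 0.508  -0.1179  0.0782] panel mm [-59.7 -12.9  78.2] gap 0.05 gripF 0.0 F [ 0.7  0.4 -0.2] M [ 0.01  0.21 -0.03]
[ 0.197  0.42  -0.036  2.147  0.022  0.407 -1.572]
```

```bash
python3 -m jog '{"slide":[[0,-0.004,0],[0,-0.008,0],[0,-0.012,0],[0,-0.015,0],[0,-0.018,0]],"turn":[[0,0,0],[0,0,0],[0,0,0],[0,0,0],[0,0,0]]}'; python3 -m jog '{"slide":[[0,-0.0025,0],[0,-0.0025,0]],"turn":[[0,0,0],[0,0,0]]}'; python3 - <<'E'
from h import *
st()
E
```

```text
clock: 27.45
eef_pos: [0.4825, -0.1013, 0.2489]
tool_rot: [0.008, 0.993, -0.077, 0.086]
contact_force: [-2.6, -12.6, 2.8]
finger_gap: 0.0502
grip_force: 6.1
clock: 27.7
eef_pos: [0.4824, -0.0984, 0.2486]
tool_rot: [0.007, 0.993, -0.077, 0.085]
contact_force: [-3.0, -10.2, 2.6]
finger_gap: 0.05
grip_force: 4.4
t 27.7 grasp world [ 0.5113 -0.1031  0.0798] panel mm [-58.8   2.2  79.8] gap 0.05 gripF 4.4 F [ -3.  -10.2   2.6] M [-2.18  0.77 -0.53]
```

```bash
python3 -m jog '{"slide":[[0,-0.002,0],[0,-0.004,0],[0,-0.004,0]],"turn":[[0,0,0],[0,0,0],[0,0,0]]}'; python3 -c "
from h import *
st()"; python3 -m jog '{"slide":[[0,0.006,0],[0.004,0.006,-0.03],[-0.02,0.006,-0.06],[-0.06,0.006,-0.06],[-0.09,0.006,-0.06]],"turn":[[0,0,0],[0,0,0],[0,0,0],[0,0,0],[0,0,0]]}'; cat > kn.py <<'E'
from h import *
import cv2
from workcell import capture
t=capture("top")[:,:,::-1];cv2.imwrite("pics/tk%.1f.png"%observe()["clock"],t)
st()
g=cv2.cvtColor(t,cv2.COLOR_BGR2GRAY);p=proj("top",w(-34,-25,74));u,v=p.astype(int)
print(p,"cols",u-14,"rows",v-10)
for r in g[v-10:v+14,u-14:u+13]//10:print(' '.join('%2d'%x for x in r))
E
python3 kn.py
```

```text
clock: 28.08
eef_pos: [0.4823, -0.0935, 0.248]
tool_rot: [0.007, 0.994, -0.076, 0.084]
contact_force: [-4.2, -7.1, 0.9]
finger_gap: 0.0499
grip_force: 3.5
t 28.075 grasp world [ 0.5107 -0.098   0.0791] panel mm [-60.1   7.2  79.1] gap 0.0499 gripF 3.5 F [-4.2 -7.1  0.9] M [-1.77  1.08 -0.47]
clock: 28.7
eef_pos: [0.3838, -0.0819, 0.2923]
tool_rot: [0.005, 0.993, -0.074, 0.086]
contact_force: [-0.2, -0.2, -0.0]
finger_gap: 0.0497
grip_force: 0.0
t 28.75 grasp world [ 0.4084 -0.0854  0.122 ] panel mm [-163.2    4.   122. ] gap 0.0499 gripF 0.0 F [-3.9  0.5 -1.2] M [0.1  0.47 0.01]
[376.0388628  231.85795947] cols 362 rows 221
14 15 20 16 14 14 15 15 15 15 12 12 13 13 14 14 14 14 15 15 15 15 14 15 14 15 15
14 15 22 20 13 14 14 15 19 20 18 18 18 18 19 16 14 16 14 15 15 15 14 15 15 15 15
14 14 17 20 15 19 19 20 24 24 20 20 20 22 21 19 20 20 16 14 15 15 14 15 14 15 15
14 14 14 16 20 23 24 19 19 17  7  7  8 13 13 13 20 22 22 20 14 16 15 15 14 14 15
14 14 15 19 24 23 17  3  1  1  2  2  3  2  1  2  5 14 20 19  9 12 13 15 14 15 15
14 15 20 23 18 17  2  3  3  3  4  3  3  3  4  4  3  1  3  3  0 
[... 775 characters left out ...]
8  8  2  2  3  2  2  2  3  3  4  4  3  5 16 23 15 15
23  3  1  2 13 25 20 18  8  2  3  2  2  2  2  3  4  4  4  5  4  3  6 19 23 15 15
23 15  0  0  7 19  9  1  3  2  2  2  2  3  4  4  4  4  4  4  3  3  6 21 22 17 15
23 23  0  1  1  1  3  3  2  2  2  3  4  4  5  4  4  4  4  4  3  4 13 24 22 15 15
23 22 10  0  2  1  2  2  2  3  4  4  4  4  4  4  4  4  4  4  3  8 22 23 21 14 15
23 23 20  1  0  2  2  3  4  4  4  4  4  4  4  4  4  4  5  3  4 15 24 23 19 15 15
21 23 23 15  1  1  4  4  4  4  4  4  5  5  4  5  4  4  3  2  9 21 23 20 16 15 16
15 20 23 23 16  2  2  3  4  5  5  5  5  4  4  4  4  3  3 12 19 23 21 16 15 15 15
14 13 22 23 23 15  9  1  2  3  4  4  4  4  4  2  2  8 17 21 24 22 17 15 15 15 15
```

```bash
cat > ka.py <<'E'
from h import *
import cv2,sys
def ang(img):
    g=cv2.cvtColor(img,cv2.COLOR_BGR2GRAY).astype(float);p=proj("top",w(-34,-25,74));U,V=np.meshgrid(range(640),range(480))
    m=((U-p[0]+2.5)**2+(V-p[1]-1.5)**2<10.5**2)
    b=(m&(g>60)).astype(np.uint8);n,l,s,c=cv2.connectedComponentsWithStats(b)
    k=max(range(1,n),key=lambda i:s[i,4]);sel=l==k
    X=np.array([at("top",(u,v),.074)[:2] for u,v in zip(U[sel],V[sel])]);wt=np.clip(g[sel]-40,0,None)
    mu=(X*wt[:,None]).sum(0)/wt.sum();C=np.cov((X-mu).T,aweights=wt);e=np.linalg.eigh(C)[1][:,1]
    if e@(mu-w(-34,-25,74)[:2])<0:e=-e
    a=np.arctan2(e[1],e[0]);return (np.radians(180+YAW)-a+np.pi)%(2*np.pi)-np.pi,sel.sum(),mu
for f in sys.argv[1:]:print(f,ang(cv2.imread(f)))
E
ls pics|grep tk; python3 ka.py pics/t4.png pics/tk*.png
```

```text
tk28.8.png
pics/t4.png (np.float64(0.3198007637039604), np.int64(30), array([ 0.5201244 , -0.12731429]))
pics/tk28.8.png (np.float64(0.9276845893328804), np.int64(34), array([ 0.5249675 , -0.12225116]))
```

The knob now reads ≈0.93. One more, finer push to 1.2.

```bash
python3 - <<'E'
from h import *
plan(w(-57.5,-3,120),rot(YAW-90,10))
E
```

```text
slide mm [102.5   7.1  19.5] turn [-0.2  0.4  0.3] dist 105.0 tcp [ 0.48230498 -0.10391464  0.28879605]
```

```bash
python3 -m jog '{"slide":[[0.03,0.003,0.005],[0.065,0.007,0.012],[0.1025,0.007,0.0195],[0.1025,0.007,0.0195],[0.1025,0.007,0.0195]],"turn":[[0,0,0],[0,0,0],[0,0,0],[0,0,0],[0,0,0]]}'; python3 - <<'E'
from h import *
st();plan(w(-57.5,-3,79),rot(YAW-90,10))
E
```

```text
clock: 29.38
eef_pos: [0.4866, -0.1046, 0.2899]
tool_rot: [0.005, 0.994, -0.074, 0.085]
contact_force: [0.4, 0.4, -0.6]
finger_gap: 0.0498
grip_force: 0.0
t 29.375 grasp world [ 0.5155 -0.1085  0.121 ] panel mm [-53.8  -2.4 121. ] gap 0.0498 gripF 0.0 F [ 0.4  0.4 -0.6] M [ 0.07  0.18 -0.02]
slide mm [-11.5   0.1  40.7] turn [-0.2  0.2  0.3] dist 42.0 tcp [ 0.48230498 -0.10391464  0.24779605]
```

```bash
python3 -m jog '{"slide":[[-0.004,0,0.013],[-0.008,0,0.027],[-0.0115,0,0.0405],[-0.0115,0,0.0405]],"turn":[[0,0,0],[0,0,0],[0,0,0],[0,0,0]]}'; python3 -c "
from h import *
st()";python3 -m jog '{"slide":[[0,-0.003,0],[0,-0.006,0],[0,-0.009,0],[0,-0.012,0],[0,-0.012,0]],"turn":[[0,0,0],[0,0,0],[0,0,0],[0,0,0],[0,0,0]]}'; python3 -c "
from h import *
st()"
```

```text
clock: 29.88
eef_pos: [0.4818, -0.104, 0.2466]
tool_rot: [0.005, 0.994, -0.074, 0.084]
contact_force: [0.1, -0.9, 0.1]
finger_gap: 0.05
grip_force: 0.0
t 29.875 grasp world [ 0.5102 -0.1079  0.0776] panel mm [-59.1  -2.7  77.6] gap 0.05 gripF 0.0 F [ 0.1 -0.9  0.1] M [0.04 0.15 0.02]
clock: 30.5
eef_pos: [0.483, -0.0941, 0.248]
tool_rot: [0.006, 0.994, -0.076, 0.084]
contact_force: [-4.0, -7.1, 0.4]
finger_gap: 0.0503
grip_force: 3.5
t 30.5 grasp world [ 0.5114 -0.0984  0.079 ] panel mm [-59.4   6.9  79. ] gap 0.0503 gripF 3.5 F [-4.  -7.1  0.4] M [-1.52  1.21 -0.46]
```

```bash
python3 -m jog '{"slide":[[0,-0.002,0],[0,-0.004,0],[0,-0.0055,0],[0,-0.0055,0]],"turn":[[0,0,0],[0,0,0],[0,0,0],[0,0,0]]}'; python3 -c "
from h import *
st()"; python3 -m jog '{"slide":[[0,0.006,0],[0.004,0.006,-0.03],[-0.02,0.006,-0.06],[-0.06,0.006,-0.06],[-0.09,0.006,-0.06]],"turn":[[0,0,0],[0,0,0],[0,0,0],[0,0,0],[0,0,0]]}'; python3 -m jog '{"slide":[[0,0,0]],"turn":[[0,0,0]]}'>/dev/null; python3 kn.py|head -2; python3 ka.py pics/tk3*.png
```

```text
clock: 31.0
eef_pos: [0.4836, -0.0882, 0.2477]
tool_rot: [0.006, 0.994, -0.076, 0.083]
contact_force: [-4.4, -4.6, -1.0]
finger_gap: 0.0503
grip_force: 3.0
t 31.0 grasp world [ 0.5117 -0.0924  0.0787] panel mm [-59.9  12.9  78.7] gap 0.0503 gripF 3.0 F [-4.4 -4.6 -1. ] M [-1.13  1.29 -0.41]
clock: 31.62
eef_pos: [0.3858, -0.0777, 0.2927]
tool_rot: [0.005, 0.993, -0.074, 0.087]
contact_force: [-0.2, -0.4, -0.0]
finger_gap: 0.0498
grip_force: 0.0
t 31.8 grasp world [ 0.4164 -0.082   0.1239] panel mm [-155.7    8.6  123.9] gap 0.05 gripF 0.0 F [0.1 0.9 1.1] M [0.08 0.15 0.01]
[376.0388628  231.85795947] cols 362 rows 221
pics/tk31.8.png (np.float64(1.1258354262363302), np.int64(31), array([ 0.52737562, -0.12108373]))
```

```bash
python3 - <<'E'
from h import *
import cv2
from ka import ang
img=cv2.imread("pics/tk31.8.png");h=cv2.cvtColor(img,cv2.COLOR_BGR2HSV)
m=(h[...,0]>45)&(h[...,0]<85)&(h[...,1]>90)&(h[...,2]>50);m[:225]=0;m[255:]=0;m[:,:345]=0;m[:,:][:,372:]=0
v,u=np.where(m);print(len(u),u.mean(),v.mean())
M=at("top",(u.mean(),v.mean()),.03)[:2];ax=w(-34,-25,0)[:2]
def k(d):return np.radians(180+YAW)-np.arctan2(d[1],d[0])
print("mark angle",k(M-ax),np.linalg.norm(M-ax))
a=np.radians(180+YAW)-1.2;A2=M-.036*np.array([np.cos(a),np.sin(a)]);print("axis by mark",A2-ax)
mus=[]
for f in("t4","tk28.8","tk31.8"):
    q,n,mu=ang(cv2.imread(f"pics/{f}.png"));mus.append(mu);print(f,q,"by pos",k(mu-ax),k(mu-A2),np.linalg.norm(mu-A2))
E
```

```text
24 355.2916666666667 239.125
mark angle 1.17918229612761 0.03760352166592315
axis by mark [-0.00110818  0.0013892 ]
t4 0.3198007637039604 by pos 0.3620191673934263 0.30456725306803634 0.011532344294638919
tk28.8 0.9276845893328804 by pos 0.8976467088699995 0.9212031460801171 0.01155648871084821
tk31.8 1.1258354262363302 by pos 1.0983024757086826 1.1508363238285346 0.011745491229448814
```

The knob reads ≈1.13–1.15, inside the band but low. A small touch more will centre it.

```bash
python3 - <<'E'
from h import *
plan(w(-58.5,3,122),rot(YAW-90,10))
E
```

```text
slide mm [95.3  5.6 18.7] turn [-0.2  0.   0.3] dist 97.0 tcp [ 0.48223466 -0.09783228  0.29079605]
```

```bash
python3 -m jog '{"slide":[[0.03,0.003,0.005],[0.065,0.0056,0.012],[0.0953,0.0056,0.0187],[0.0953,0.0056,0.0187],[0.0883,0.0056,0.061]],"turn":[[0,0,0],[0,0,0],[0,0,0],[0,0,0],[0,0,0]]}'; python3 -m jog '{"slide":[[0,0,0],[0,-0.003,0],[0,-0.006,0],[0,-0.006,0]],"turn":[[0,0,0],[0,0,0],[0,0,0],[0,0,0]]}'; python3 -c "
from h import *
st()"
```

```text
clock: 32.42
eef_pos: [0.4856, -0.0985, 0.2508]
tool_rot: [0.006, 0.993, -0.074, 0.092]
contact_force: [-10.7, -3.7, 25.4]
finger_gap: 0.0502
grip_force: 10.0
clock: 32.92
eef_pos: [0.4829, -0.092, 0.2475]
tool_rot: [0.005, 0.994, -0.074, 0.086]
contact_force: [-1.2, -0.5, 0.7]
finger_gap: 0.0498
grip_force: 0.7
t 32.925 grasp world [ 0.5119 -0.096   0.0786] panel mm [-59.2   9.4  78.6] gap 0.0498 gripF 0.7 F [-1.2 -0.5  0.7] M [-0.06  0.5  -0.05]
```

```bash
python3 -m jog '{"slide":[[0,-0.002,0],[0,-0.004,0],[0,-0.0055,0],[0,-0.0055,0]],"turn":[[0,0,0],[0,0,0],[0,0,0],[0,0,0]]}'; python3 -c "
from h import *
st()"; python3 -m jog '{"slide":[[0,0.006,0],[0.004,0.006,-0.03],[-0.02,0.006,-0.06],[-0.06,0.006,-0.06],[-0.09,0.006,-0.06]],"turn":[[0,0,0],[0,0,0],[0,0,0],[0,0,0],[0,0,0]]}'>/dev/null; python3 -m jog '{"slide":[[0,0,0]],"turn":[[0,0,0]]}'; python3 kn.py|head -1; python3 ka.py pics/tk3[23456]*.png
```

```text
clock: 33.42
eef_pos: [0.4829, -0.0873, 0.2466]
tool_rot: [0.006, 0.994, -0.075, 0.084]
contact_force: [-4.1, -3.4, 0.2]
finger_gap: 0.0499
grip_force: 2.5
t 33.425 grasp world [ 0.5114 -0.0915  0.0776] panel mm [-60.5  13.7  77.6] gap 0.0499 gripF 2.5 F [-4.1 -3.4  0.2] M [-0.8   1.1  -0.35]
clock: 34.17
eef_pos: [0.384, -0.0776, 0.2908]
tool_rot: [0.005, 0.994, -0.074, 0.086]
contact_force: [0.0, 0.1, 0.4]
finger_gap: 0.0499
grip_force: 0.0
t 34.225 grasp world [ 0.415  -0.0818  0.1225] panel mm [-157.1    8.5  122.5] gap 0.0498 gripF 0.0 F [ 0.6  0.5 -0.4] M [0.08 0.1  0.02]
pics/tk34.2.png (np.float64(1.1267389693121581), np.int64(31), array([ 0.52737557, -0.12109231]))
```

Unchanged at 1.13. I'll push once more, about 3.5 mm further.

```bash
python3 -m jog '{"slide":[[0.03,0.003,0.005],[0.065,0.008,0.012],[0.094,0.009,0.0187],[0.094,0.009,0.0187],[0.094,0.009,0.0187]],"turn":[[0,0,0],[0,0,0],[0,0,0],[0,0,0],[0,0,0]]}'>/dev/null; python3 -m jog '{"slide":[[-0.002,0,0.015],[-0.005,0,0.03],[-0.007,0,0.042],[-0.007,0,0.042]],"turn":[[0,0,0],[0,0,0],[0,0,0],[0,0,0]]}'; python3 -m jog '{"slide":[[0,-0.004,0],[0,-0.008,0],[0,-0.011,0],[0,-0.013,0],[0,-0.013,0]],"turn":[[0,0,0],[0,0,0],[0,0,0],[0,0,0],[0,0,0]]}'; python3 -c "
from h import *
st()"
```

```text
clock: 35.35
eef_pos: [0.4781, -0.101, 0.2443]
tool_rot: [0.005, 0.994, -0.074, 0.084]
contact_force: [-0.1, -0.4, -0.2]
finger_gap: 0.0498
grip_force: 0.0
clock: 35.98
eef_pos: [0.4807, -0.088, 0.2459]
tool_rot: [0.005, 0.994, -0.074, 0.086]
contact_force: [-0.4, 0.1, -0.7]
finger_gap: 0.0499
grip_force: 0.0
t 35.975 grasp world [ 0.5098 -0.092   0.077 ] panel mm [-61.9  12.9  77. ] gap 0.0499 gripF 0.0 F [-0.4  0.1 -0.7] M [ 0.08  0.19 -0.  ]
```

```bash
python3 -m jog '{"slide":[[0.001,0,0],[0.002,-0.001,0],[0.003,-0.0012,0],[0.003,-0.0012,0]],"turn":[[0,0,0],[0,0,0],[0,0,0],[0,0,0]]}'; python3 -c "
from h import *
st()"
```

```text
clock: 36.48
eef_pos: [0.4829, -0.088, 0.2459]
tool_rot: [0.006, 0.994, -0.075, 0.084]
contact_force: [-4.4, -1.7, 1.6]
finger_gap: 0.05
grip_force: 2.5
t 36.475 grasp world [ 0.5115 -0.092   0.0769] panel mm [-60.3  13.2  76.9] gap 0.05 gripF 2.5 F [-4.4 -1.7  1.6] M [-0.45  1.16 -0.23]
```

```bash
python3 -m jog '{"slide":[[0.0005,-0.001,0],[0.001,-0.002,0],[0.001,-0.0025,0],[0.001,-0.0025,0]],"turn":[[0,0,0],[0,0,0],[0,0,0],[0,0,0]]}'; python3 -c "
from h import *
st()"; python3 -m jog '{"slide":[[-0.002,0.006,0],[-0.002,0.006,-0.03],[-0.03,0.006,-0.06],[-0.06,0.006,-0.06],[-0.09,0.006,-0.06]],"turn":[[0,0,0],[0,0,0],[0,0,0],[0,0,0],[0,0,0]]}'>/dev/null; python3 -m jog '{"slide":[[0,0,0]],"turn":[[0,0,0]]}'; python3 kn.py|head -1; python3 ka.py pics/tk3[3456789]*.png
```

```text
clock: 36.98
eef_pos: [0.4841, -0.0864, 0.2459]
tool_rot: [0.006, 0.994, -0.075, 0.084]
contact_force: [-5.1, -3.9, 0.7]
finger_gap: 0.0496
grip_force: 2.8
t 36.975 grasp world [ 0.5125 -0.0906  0.0769] panel mm [-59.4  14.8  76.9] gap 0.0496 gripF 2.8 F [-5.1 -3.9  0.7] M [-1.03  1.29 -0.35]
clock: 37.72
eef_pos: [0.3854, -0.0761, 0.2904]
tool_rot: [0.005, 0.994, -0.074, 0.086]
contact_force: [1.9, -0.2, -0.0]
finger_gap: 0.0501
grip_force: 0.0
t 37.775 grasp world [ 0.4164 -0.0803  0.122 ] panel mm [-156.    10.2  122. ] gap 0.0501 gripF 0.0 F [ 0.8 -0.  -0.1] M [0.06 0.15 0.01]
pics/tk34.2.png (np.float64(1.1267389693121581), np.int64(31), array([ 0.52737557, -0.12109231]))
pics/tk37.8.png (np.float64(1.2351741047499294), np.int64(31), array([ 0.5283863 , -0.12111522]))
```

```bash
python3 - <<'E'
import cv2,numpy as np
from workcell import *
a=cv2.imread("pics/s8.png").astype(int);b=capture("side")[:,:,::-1].astype(int)
d=np.abs(a-b).max(2)[190:245,295:325];print("prop area mean diff",d.mean(),d.max())
d=np.abs(a-b).max(2)[178:215,282:302];print("flap area",d.mean(),d.max())
o=observe();print(o["contact_force"],np.abs(o["joint_vel"]).max())
job_done()
E
```

```text
prop area mean diff 6.617575757575757 134
flap area 3.1648648648648647 6
[ 0.24881489 -0.20969565 -0.14614281] 0.018387325173579036
the job is handed in; nothing more can be done
```

I handed the job in after about 38 s: the flap is resting on the prop, which stands home in the shoe, the knob reads about 1.23 rad (band 1.1–1.3), and the arm is clear. The jar, carton and screwdriver were not touched. I have not seen the verdict.

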